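Ready the dark-field viewing base: clip in lamps, set the iris ring, put the dish on

TASK

Get the white viewing base ready: press every loose tube lamp into a clip of its own, straight down past the sprung jaws until it sits home and the jaws have closed over it; take the dust cap off the window and stand it on the bench, knob up; and turn the slim black iris ring until its white pointer stands at the long scale line, without the fingers touching the fixed collars above and below the ring. When all that is done, stand the small culture dish flat and centred on the window. Leave the other things on the bench where they are.

Things in the scene. Friction and masses are not known exactly. Their poses are not given: they have to be found in the camera images.
- light_base: white viewing base, fixed for the run: square case 262 x 262 mm, its dark deck 44 mm above the bench; origin on the bench under the axis of the round port, z up, -x to the front panel. The origin is the middle of the case. A lamp clip stands left (+y), right (-y), rear (+x) and front (-x) of the port, 98 mm from it
- ring_axis (a point): on the port's upright axis at mid-height of the slim black iris ring, 66 mm above the bench; axes as light_base. The ring is knurled, 63 mm in diameter, 12 mm high (60 to 72 mm up) and stands out 5 mm beyond the fixed necks above and below; it is pinched from above on two facing sides, at any yaw, fingertips 55 to 68 mm above the bench
- iris_ring (a joint): turn of the iris ring in rad, growing counter-clockwise seen from above, stops at 0 and 2.4; stays where it is left (friction 0.12 N m). A white stripe on the ring's rim and top edge is its pointer, facing the front (-x) at 1.2. Seven white scale lines, 0.4 rad apart from 0 to 2.4, surround it; the one long, broad line is at 0.40
- scale_collar: the fixed collar below the ring: a black flange 92 mm in diameter with its top 54 mm above the bench, carrying the seven white scale lines (six short, one long and broad), and a neck 52 mm in diameter up to the ring; not to be touched by the fingers. Origin as light_base
- window_collar: the fixed aluminium collar above the ring, 52 mm in diameter, from 73 to 84 mm above the bench, with the glass window flush in its top; not to be touched by the fingers. Origin as light_base
- window (a point): centre of the window, top of the upper collar, 84 mm above the bench; the dish shall stand here
- dust_cap: black dust cap, at the start loose over the upper collar: 64 mm in diameter, 11.5 mm high, with a round knob 22 mm in diameter whose top is 28.5 mm above the rim; 58 mm inside, skirt 8.5 mm deep, 50 g. Origin at the centre of its rim (75.5 mm above the bench on the port, 0 standing on the bench), z up through the knob
- dish: the small round culture dish with its lid on, 60 mm in diameter and 15 mm high, clear with pale agar; origin at the centre of its underside, 40 g
- lamp_a: a loose tube lamp: white round tube 18 mm in diameter with a square aluminium cap (18 long, 20 x 20 mm) on each end, 150 mm long in all, 60 g; origin on the tube's axis at its middle, x along the tube. The caps keep it from rolling; lying on the bench the axis is 10 mm up. The bare tube spans x = -57 to +57 mm. May be absent
- lamp_b: a loose tube lamp: white round tube 18 mm in diameter with a square aluminium cap (18 long, 20 x 20 mm) on each end, 150 mm long in all, 60 g; origin on the tube's axis at its middle, x along the tube. The caps keep it from rolling; lying on the bench the axis is 10 mm up. The bare tube spans x = -57 to +57 mm. May be absent
- lamp_c: a loose tube lamp: white round tube 18 mm in diameter with a square aluminium cap (18 long, 20 x 20 mm) on each end, 150 mm long in all, 60 g; origin on the tube's axis at its middle, x along the tube. The caps keep it from rolling; lying on the bench the axis is 10 mm up. The bare tube spans x = -57 to +57 mm. May be absent
- lamp_d: a loose tube lamp: white round tube 18 mm in diameter with a square aluminium cap (18 long, 20 x 20 mm) on each end, 150 mm long in all, 60 g; origin on the tube's axis at its middle, x along the tube. The caps keep it from rolling; lying on the bench the axis is 10 mm up. The bare tube spans x = -57 to +57 mm. May be absent
- seat_left (a point): left lamp clip: where the middle of a seated lamp's axis lies, 30 mm above the deck (74 above the bench); x along the lamp (either way round), +y to the hinged jaws. Two forks 9 mm thick at x = -42 and +42 mm take the bare tube: each a saddle, a fixed prong at -y and a jaw at +y, flared up to 30 mm above this point. Fingers have room at x within 30 mm, down to 20 mm below this point
- jaw_left (a joint): the two sprung white jaws of the left clip, one hinge, rad: 0 = closed (also over a seated lamp), about 0.15 while a tube passes, at most 0.6; a spring shuts it. A lamp, level and in line, is pushed straight down between prongs and jaws with about 7 N; the jaws then snap back over it
- seat_right (a point): right lamp clip: where the middle of a seated lamp's axis lies, 30 mm above the deck (74 above the bench); x along the lamp (either way round), +y to the hinged jaws. Two forks 9 mm thick at x = -42 and +42 mm take the bare tube: each a saddle, a fixed prong at -y and a jaw at +y, flared up to 30 mm above this point. Fingers have room at x within 30 mm, down to 20 mm below this point
- jaw_right (a joint): the two sprung white jaws of the right clip, one hinge, rad: 0 = closed (also over a seated lamp), about 0.15 while a tube passes, at most 0.6; a spring shuts it. A lamp, level and in line, is pushed straight down between prongs and jaws with about 7 N; the jaws then snap back over it
- seat_rear (a point): rear lamp clip: where the middle of a seated lamp's axis lies, 30 mm above the deck (74 above the bench); x along the lamp (either way round), +y to the hinged jaws. Two forks 9 mm thick at x = -42 and +42 mm take the bare tube: each a saddle, a fixed prong at -y and a jaw at +y, flared up to 30 mm above this point. Fingers have room at x within 30 mm, down to 20 mm below this point
- jaw_rear (a joint): the two sprung white jaws of the rear clip, one hinge, rad: 0 = closed (also over a seated lamp), about 0.15 while a tube passes, at most 0.6; a spring shuts it. A lamp, level and in line, is pushed straight down between prongs and jaws with about 7 N; the jaws then snap back over it
- seat_front (a point): front lamp clip: where the middle of a seated lamp's axis lies, 30 mm above the deck (74 above the bench); x along the lamp (either way round), +y to the hinged jaws. Two forks 9 mm thick at x = -42 and +42 mm take the bare tube: each a saddle, a fixed prong at -y and a jaw at +y, flared up to 30 mm above this point. Fingers have room at x within 30 mm, down to 20 mm below this point
- jaw_front (a joint): the two sprung white jaws of the front clip, one hinge, rad: 0 = closed (also over a seated lamp), about 0.15 while a tube passes, at most 0.6; a spring shuts it. A lamp, level and in line, is pushed straight down between prongs and jaws with about 7 N; the jaws then snap back over it
- microtube: bystander: small clear microtube lying on the bench, 21 x 40 x 14 mm, origin at the centre of its underside
- timer: bystander: small white lab timer lying on its back, 66 x 58 x 19 mm, origin at the centre of its underside
- wad: bystander: wad of cotton, 49 x 44 x 26 mm, origin at the centre of its underside
- petri: bystander: large closed petri dish, 88 mm in diameter, 16 mm high, origin at the centre of its underside

How it is judged:
By the outcome, as a careful person would: the job done as asked, in the order asked, and still so for the second after the job is handed in, with the robot touching nothing.
Of lamp_a, lamp_b, lamp_c, lamp_d only 3 to 4 are there at a start; the rules pass over those that are not, and their reading is None.
At some moment in a run one of lamp_a, lamp_b, lamp_c, lamp_d may be knocked a few centimetres aside while the robot is not near it.
Once in a run the grip may slacken for a moment while it holds something.
It also fails if it takes over 210 s, if anything falls off the work surface, if the arm or the gripper's body presses on something with over 40 N, if the wrist force passes 120 N, or if a joint passes its speed limit or range.

ROBOT

A 6-joint arm with a two-finger parallel gripper is mounted at the origin on a cart in front of the work surface, level with it; the furniture and walls round the work are solid. World frame = base frame: x ahead of the robot, y to its left, z up, the work surface at z = 0. Lengths are in m, angles in rad, forces in N, time in s.
With the tool pointing down it reaches from about 0.425 to 0.925 m from the base axis. Payload 12.5 kg.
Tool frame: the origin (TCP) lies between the finger pads; the fingertips stand 19 mm ahead of it and the grasp point (between the pads) is the TCP; z points along the fingers, y is the line along which they close (so a half turn about z gives the same grasp; the last joint's range is limited). The gripper opens to 85 mm and grips with 20 to 120 N. Pads are 22 mm wide; open, the fingers measure 114 mm over their backs; the gripper's body (76 mm by 85 mm) begins 54 mm behind the grasp point. The pads swing forward as they close: fully open they stand 13 mm farther back than shut.
Start: joints at [1.014, 0.491, 1.559, -0, 1.092, -0.106], TCP at [0.272, 0.563, 0.228] pointing down, gripper open.
Joint ranges: [-3.1, 3.1], [-0.84, 2.19], [0.05, 2.79], [-1.13, 4.28], [0.06, 2.93], [-2.69, 2.69]. Speed limits (rad/s): [2.22, 2.22, 2.79, 3.14, 3.14, 3.14].

INTERFACE

Orientations are given as [roll, pitch, yaw] about the fixed x, y, z axes, in that order (R = Rz(yaw) Ry(pitch) Rx(roll)).
In Python, from station import r gives the robot as it stands.
- The arm moves only by the shell command python3 jog.py FILE [FORCE], which reads ROWS from the file FILE. ROWS is 1 to 12 rows, parted by semicolons, with the numbers parted by spaces; each row has 7 numbers: a rotation vector rx, ry, rz in units of 0.05 rad, then dx, dy, dz in units of 25 mm, then the opening from 0.0 (shut) to 1.0 (fully open); each row is the pose to reach, as a shift and turn from the pose commanded when the command began, along the tool's axes at that moment; what a row does not reach only later rows make up. A row lasts 1/12 s, in which the tool goes at most 0.0417 m and 0.125 rad, less where a joint would pass 70% of its speed; a pose out of reach is approached as far as the arm can. The fingers move at their own pace and stop on an object; FORCE is the grip in N (left out, the last holds). Time passes only in rows, so rows that do not move let the fingers close. It prints the time, the measured TCP pose, the force, the opening and the grip force at its end. Input that does not fit is refused with a message, and nothing moves.
- r.sense(): the state, without advancing time (a new reading comes with each control period).
- r.snapshot(name): name is "scene" or "top" or "wrist"; returns (picture, depth): 400x640x3 uint8, red, green, blue; 400x640 float32, m along the optical axis (not along the pixel's ray), 0 where there is no reading.
- r.calibration(name): a dict with "camera_matrix" (3x3 intrinsics, pixels), "world_from_camera" (4x4, takes a point from camera to world coordinates); the wrist camera has in their place "mount" (4x4, takes a point from camera to tool coordinates, whose origin is the TCP and whose axes are the flange's). Camera axes: x right, y up, looking along -z (the intrinsics and any distortion apply to the point x, -y, -z); pixel columns grow to the right and rows downward; lengths in m; the calibration is good to about 2 mm. A picture is of the moment at which its call begins: read the wrist's pose just before it. calibration takes no time and is no camera call.
- r.close_job(): hands the job in; it is judged then, once.
The state is a dict: "time": time; "joints": joint angles; "joint_vel": joint speeds; "joint_torque": joint torques, N m; "ee_pos": TCP position; "orientation": TCP orientation; "wrist_force": force on the tool from outside, world axes, zero at the start; "moment": the same for the moment, N m; "gripper_width": opening from 0.0 (shut) to 1.0 (fully open); "grip_force": force on a finger pad.
Only numpy, scipy, OpenCV 4.12 (cv2) and the standard library are available. Lean on these libraries where they do the work, as an engineer would, in place of code of your own. Each camera call takes 0.05 s, during which the arm holds its last target. There are 200 camera calls.

## Working session

There is one attempt and no reset: what is moved stays moved. The work goes in short steps, Python scripts to look and compute and a shell command to move; the robot and the scene stay as the last step left them, time stands still between calls to the robot, and variables do not carry over. Pictures are saved under pics/ and viewed, at most 14 in all, crops included, and the job is handed in when it is done.

```bash
ls; mkdir -p pics
python3 - <<'E'
from station import r
import cv2,numpy as np
s=r.sense();print(s)
for n in("top","scene"):
    p,d=r.snapshot(n);cv2.imwrite(f"pics/{n}0.png",cv2.cvtColor(p,cv2.COLOR_RGB2BGR));np.save(f"pics/{n}0.npy",d)
    c=r.calibration(n);print({k:np.round(v,4).tolist() if not isinstance(v,str) else v for k,v in c.items()})
print(r.calibration("wrist"))
E
```

```text
jog.py
pics
station.py
{'time': 0.0, 'joints': array([ 1.01440818e+00,  4.91582512e-01,  1.55947458e+00,  1.45260362e-05,
        1.09169885e+00, -1.05586664e-01]), 'joint_vel': array([-0.00225333,  0.0008661 , -0.00037856, -0.00112001,  0.00034723,
       -0.00039741]), 'joint_torque': array([-1.62235207e-03, -6.18430781e+01, -2.61589873e+01, -2.48282831e-04,
        4.02217716e-03,  2.60090275e-05]), 'ee_pos': array([0.27214574, 0.56237101, 0.22700483]), 'orientation': array([-3.14043720e+00, -1.35410717e-04,  2.69078439e+00]), 'wrist_force': array([ 0.56774133, -0.21954747,  0.27793039]), 'moment': array([ 0.01055522, -0.0105209 ,  0.01256764]), 'grip_force': 0.0, 'gripper_width': 0.998934137953955}
{'camera_matrix': [[469.0542, 0.0, 323.0414], [0.0, 469.0542, 199.8502], [0.0, 0.0, 1.0]], 'world_from_camera': [[0.0254, 0.9797, -0.1987, 0.2497], [-0.9997, 0.0255, -0.0023, -0.0279], [0.0028, 0.1987, 0.9801, 1.6032], [0.0, 0.0, 0.0, 1.0]]}
{'camera_matrix': [[392.88, 0.0, 320.4494], [0.0, 392.88, 201.9529], [0.0, 0.0, 1.0]], 'world_from_camera': [[0.9074, 0.3168, -0.2761, 0.1786], [-0.42, 0.7045, -0.5721, -0.7601], [0.0133, 0.6351, 0.7723, 1.0878], [0.0, 0.0, 0.0, 1.0]]}
{'camera_matrix': array([[276.19139824,   0.        , 319.12471735],
       [  0.        , 276.19139824, 202.9072043 ],
       [  0.        ,   0.        ,   1.        ]]), 'mount': array([[ 1.44560840e-04,  9.58021688e-01,  2.86695701e-01,
         7.23399314e-02],
       [ 9.99999983e-01, -1.71809783e-04,  6.98882520e-05,
        -5.08996906e-04],
       [ 1.16211587e-04,  2.86695686e-01, -9.58021696e-01,
        -1.45840805e-01],
       [ 0.00000000e+00,  0.00000000e+00,  0.00000000e+00,
         1.00000000e+00]])}
```

View pics/top0.png

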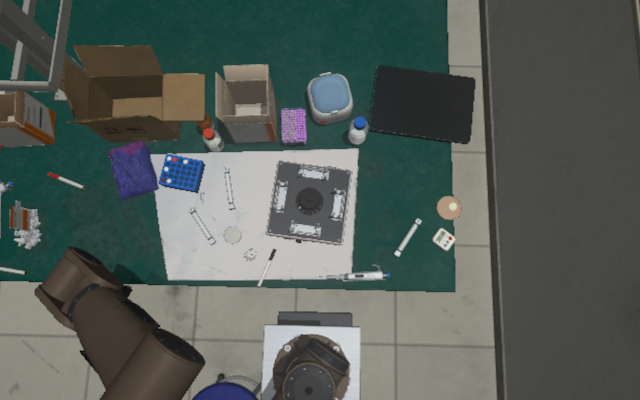

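View pics/scene0.png

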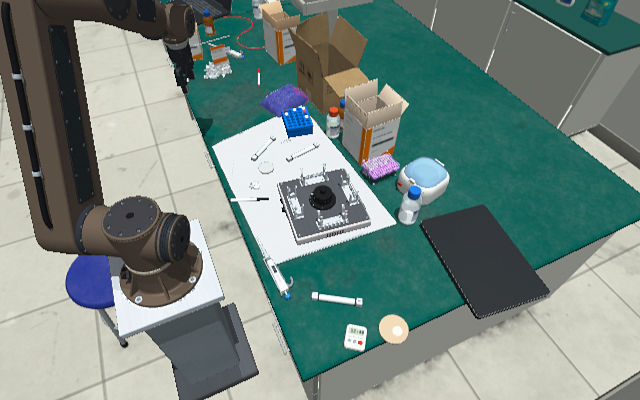

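The top view shows lamps at about (203,226), (229,188) and (408,237), the base centred near (310,201), the dish at (232,235), the wad at (250,254), the petri dish at (449,208) and the timer at (444,239). The scene view agrees: three lamps. Next I'll enlarge a crop.

```bash
cat > lib.py <<'E'
from station import r
import cv2,numpy as np
from scipy.spatial.transform import Rotation as Rot
def tool():
    s=r.sense();T=np.eye(4);T[:3,:3]=Rot.from_euler('xyz',s['orientation']).as_matrix();T[:3,3]=s['ee_pos'];return T
def cam(n):
    c=r.calibration(n);return c['camera_matrix'],(tool()@c['mount'] if n=='wrist' else c['world_from_camera'])
def shot(n,f):
    K,W=cam(n);p,d=r.snapshot(n);cv2.imwrite(f"pics/{f}.png",cv2.cvtColor(p,cv2.COLOR_RGB2BGR));np.savez(f"pics/{f}.npz",d=d,K=K,W=W);return p,d
def crop(f,u0,u1,v0,v1,k):
    im=cv2.imread(f"pics/{f}.png")[v0:v1,u0:u1];cv2.imwrite(f"pics/{f}_c.png",cv2.resize(im,None,fx=k,fy=k,interpolation=cv2.INTER_CUBIC))
def pt(f,u,v,z):
    "world point on the pixel's ray at height z"
    a=np.load(f"pics/{f}.npz");K,W=a['K'],a['W'];q=np.linalg.inv(K)@[u,v,1];q=W[:3,:3]@[q[0],-q[1],-q[2]]
    return W[:3,3]+q*(z-W[2,3])/q[2]
def proj(f,P):
    a=np.load(f"pics/{f}.npz");K,W=a['K'],a['W'];q=np.linalg.inv(W)@np.r_[P,1];q=K@[q[0],-q[1],-q[2]];return q[:2]/q[2]
def go(x,y,z,yaw):
    "tool-frame shift and turn to reach pointing-down pose, yaw of tool x; half turns are tried"
    T=tool();d=T[:3,:3].T@(np.array([x,y,z])-T[:3,3])
    best=min((Rot.from_matrix(T[:3,:3].T@(Rot.from_euler('xyz',[np.pi,0,w]).as_matrix())).as_rotvec() for w in(yaw,yaw+np.pi)),key=np.linalg.norm)
    print('rot',best.round(3),'shift',d.round(4),'j6',r.sense()['joints'][5].round(2))
E
python3 - <<'E'
from lib import *
shot("top","t1");crop("t1",185,475,150,270,2.75)
for n,u,v,z in[("A",203,226,.01),("B",229,188,.01),("C",408,237,.01),("dish",232,235,.015),("cap",309.5,200,.1)]:print(n,pt("t1",u,v,z).round(3))
E
```

```text
A [0.471 0.384 0.01 ]
B [0.606 0.304 0.01 ]
C [ 0.451 -0.317  0.01 ]
dish [0.442 0.282 0.015]
cap [0.553 0.02  0.1  ]
```

View pics/t1_c.png

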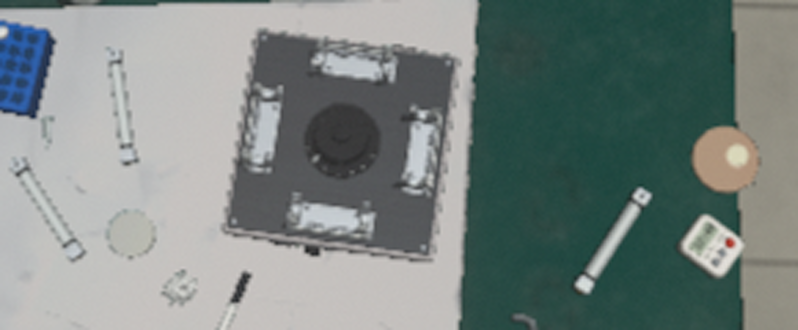

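Run:
```python
from lib import *
f=lambda u,v,z:pt("t1",u/2.75+185,v/2.75+150,z)
C=np.array([f(*c,.044) for c in[(262,33),(457,58),(434,257),(226,231)]]);print(C.round(3),C.mean(0).round(4))
e=C[0]-C[3]+C[1]-C[2];print("yaw",np.arctan2(e[1],e[0]))
for n,a,b in[("A",(17,164),(78,252)),("B",(112,53),(129,158)),("C",(643,194),(584,286))]:
    p,q=f(*a,.015),f(*b,.015);print(n,((p+q)/2).round(3),np.arctan2(*(p-q)[1::-1]),np.linalg.norm(p-q))
go(.50,.32,.24,0)
```

```text
[[ 0.695  0.126  0.044]
 [ 0.669 -0.118  0.044]
 [ 0.419 -0.094  0.044]
 [ 0.445  0.159  0.044]] [0.557  0.0184 0.044 ]
yaw -0.11414739120563065
A [0.472 0.386 0.015] 0.6610412013166941 0.1369754115647917
B [0.604 0.304 0.015] 0.22060498333581113 0.13848775632323537
C [ 0.45  -0.317  0.015] -0.5682770745119898 0.13789647802531618
rot [-0.001 -0.    -0.451] shift [-0.3107 -0.119  -0.0128] j6 -0.11
```

Units first: shifts go in units of 25 mm and turns go in units of 0.05 rad. So -0.31 m is -12.4, -0.155 m is -6.2, -0.45 rad is -9.

```bash
echo '0 0 -4.5 -6.2 -2.4 -0.24 1;0 0 -9 -12.4 -4.76 -0.52 1;0 0 -9 -12.4 -4.76 -0.52 1;0 0 -9 -12.4 -4.76 -0.52 1;0 0 -9 -12.4 -4.76 -0.52 1;0 0 -9 -12.4 -4.76 -0.52 1;0 0 -9 -12.4 -4.76 -0.52 1;0 0 -9 -12.4 -4.76 -0.52 1;0 0 -9 -12.4 -4.76 -0.52 1;0 0 -9 -12.4 -4.76 -0.52 1;0 0 -9 -12.4 -4.76 -0.52 1' > mv.in && python3 jog.py mv.in 30
python3 - <<'E'
from lib import *
shot("wrist","w1")
E
```

```text
time: 1.07
ee_pos: [0.4992, 0.3204, 0.2403]
orientation: [3.142, -0.001, 3.14]
wrist_force: [-0.1, 0.2, 0.3]
gripper_width: 1.002
grip_force: 0.0
```

View pics/w1.png

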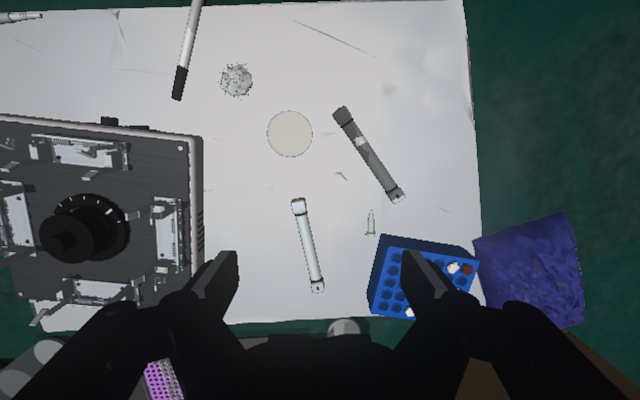

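The wrist view shows the dish at (290,134), lamp A from (342,112) to (398,198), lamp B from (298,203) to (317,288), the microtube at (370,222), and the base at left with the port near (68,235). I'll fit positions from depth.

```bash
cat >> lib.py <<'E'
def cloud(f):
    a=np.load(f"pics/{f}.npz");K,W,d=a['K'],a['W'],a['d'];v,u=np.indices(d.shape)
    P=np.stack([(u-K[0,2])/K[0,0]*d,-(v-K[1,2])/K[1,1]*d,-d],-1)@W[:3,:3].T+W[:3,3];P[d==0]=np.nan;return P
def fit(f,u,v,rad,zlo,zhi):
    "min-area rectangle of the points of a height band round a pixel: centre, sides, yaw of the long side, top"
    P=cloud(f);c=pt(f,u,v,(zlo+zhi)/2);m=(np.hypot(P[...,0]-c[0],P[...,1]-c[1])<rad)&(P[...,2]>zlo)&(P[...,2]<zhi)
    n,l,st,_=cv2.connectedComponentsWithStats(m.astype(np.uint8));k=1+st[1:,4].argmax();Q=P[l==k]
    (cx,cy),(w,h),a=cv2.minAreaRect((Q[:,:2]*1000).astype(np.float32))
    if w<h:w,h,a=h,w,a+90
    a=(a+90)%180-90;print(f,'c',round(cx/1000,4),round(cy/1000,4),'sides',round(w),round(h),'yaw',round(np.radians(a),4),'z',np.percentile(Q[:,2],[5,50,95]).round(4),len(Q))
E
python3 - <<'E'
from lib import *
for z in(.005,.009):
  fit("w1",370,155,.085,z,.03);fit("w1",307,246,.085,z,.03);fit("w1",290,134,.04,z,.03)
for a,b in[((343,116),(397,194)),((298,206),(317,285))]:
    p,q=pt("w1",*a,.02),pt("w1",*b,.02);print(((p+q)/2).round(4),np.arctan2(*(q-p)[1::-1]))
print(pt("w1",290,134,.015))
E
```

```text
w1 c 0.4722 0.3875 sides 150 20 yaw 0.6329 z [0.0124 0.0177 0.02  ] 1578
w1 c 0.6053 0.3036 sides 151 20 yaw 0.1994 z [0.0117 0.0176 0.0201] 1224
w1 c 0.443 0.2809 sides 58 58 yaw 0.7643 z [0.013  0.0144 0.0157] 1667
w1 c 0.4722 0.3875 sides 150 20 yaw 0.6329 z [0.0125 0.0177 0.02  ] 1573
w1 c 0.6053 0.3035 sides 151 20 yaw 0.1994 z [0.0122 0.0176 0.0201] 1209
w1 c 0.443 0.2809 sides 58 58 yaw 0.7643 z [0.0131 0.0144 0.0157] 1664
[0.4724 0.3881 0.02  ] 0.6420629661915128
[0.6032 0.3031 0.02  ] 0.20324593315077594
[0.44355174 0.28163656 0.015     ]
```

```bash
echo '0 0 0 -1.2 6 -1.6 1;0 0 0 -2.4 12 -3.2 1;0 0 0 -2.4 12 -3.2 1;0 0 0 -2.4 12 -3.2 1;0 0 0 -2.4 12 -3.2 1;0 0 0 -2.4 12 -3.2 1;0 0 0 -2.4 12 -3.2 1;0 0 0 -2.4 12 -3.2 1;0 0 0 -2.4 12 -3.2 1;0 0 0 -2.4 12 -3.2 1;0 0 0 -2.4 12 -3.2 1' > mv.in && python3 jog.py mv.in
python3 - <<'E'
from lib import *
shot("wrist","w2")
P=cloud("w2")
u,v=proj("w2",[.557,.018,.044])
fit("w2",u,v,.2,.040,.048)
m=(P[...,2]>.02)&(P[...,2]<.049);n,l,st,_=cv2.connectedComponentsWithStats(m.astype(np.uint8));
for z in(.097,.07,.066):
  u,v=proj("w2",[.557,.018,z]);print(u,v)
  if z>.09:fit("w2",u,v,.04,.098,.108)
E
```

```text
time: 2.03
ee_pos: [0.5583, 0.6209, 0.3199]
orientation: [-3.141, -0.001, -3.141]
wrist_force: [-0.6, 0.1, 0.5]
gripper_width: 0.999
grip_force: 0.0
w2 c 0.5768 0.1315 sides 250 49 yaw -0.1987 z [0.0409 0.0436 0.0466] 2275
-124.90742919097532 174.91679116374172Traceback (most recent call last):
  File "<stdin>", line 9, in <module>
  File "lib.py", line 29, in fit
    n,l,st,_=cv2.connectedComponentsWithStats(m.astype(np.uint8));k=1+st[1:,4].argmax();Q=P[l==k]
                                                                      ~~~~~~~~~~~~~~~^^
ValueError: attempt to get argmax of an empty sequence
```

View pics/w2.png

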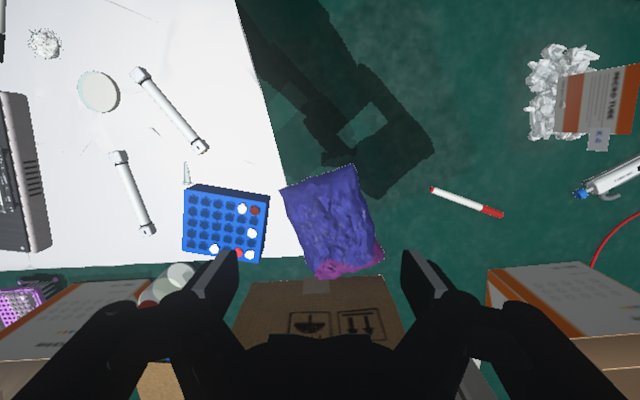

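The sign of tool y was wrong, so the arm went left of the bench mat instead of over the base. I'll go back the other way.

```bash
echo '0 0 0 0 -24 0 1;0 0 0 0 -24 0 1;0 0 0 0 -24 0 1;0 0 0 0 -24 0 1;0 0 0 0 -24 0 1;0 0 0 0 -24 0 1;0 0 0 0 -24 0 1;0 0 0 0 -24 0 1;0 0 0 0 -24 0 1;0 0 0 0 -24 0 1;0 0 0 0 -24 0 1;0 0 0 0 -24 0 1' > mv.in && python3 jog.py mv.in >/dev/null; echo '0 0 0 0 -5.6 0 1;0 0 0 0 -5.6 0 1;0 0 0 0 -5.6 0 1;0 0 0 0 -5.6 0 1;0 0 0 0 -5.6 0 1;0 0 0 0 -5.6 0 1' > mv.in && python3 jog.py mv.in
python3 - <<'E'
from lib import *
shot("wrist","w3")
P=cloud("w3")
u,v=proj("w3",[.557,.018,.044])
fit("w3",u,v,.2,.040,.048)
u,v=proj("w3",[.557,.018,.1])
fit("w3",u,v,.04,.098,.108)
fit("w3",u,v,.05,.080,.092)
fit("w3",u,v,.05,.050,.056)
E
```

```text
time: 3.58
ee_pos: [0.5582, -0.0205, 0.321]
orientation: [3.141, 0.001, 3.138]
wrist_force: [-0.5, 0.3, 0.6]
gripper_width: 1.0
grip_force: 0.0
w3 c 0.5595 0.0205 sides 254 254 yaw -0.1105 z [0.0421 0.0436 0.0468] 19775
w3 c 0.5602 0.0209 sides 21 21 yaw 0.9345 z [0.1019 0.1034 0.1045] 207
w3 c 0.56 0.0205 sides 63 62 yaw 0.0439 z [0.085  0.0864 0.0876] 1368
w3 c 0.5609 0.0218 sides 90 89 yaw -0.7925 z [0.052  0.0534 0.0546] 1127
```

View pics/w3.png

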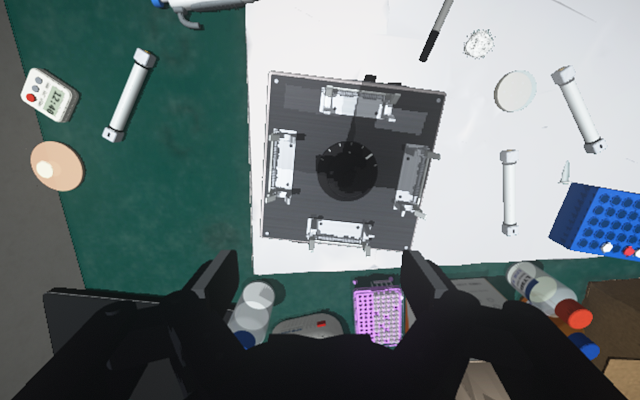

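The base is clear in the view: port at (347,170), panel knob at (370,78) on the robot side, and lamps at (130,95), (509,192) and (580,110). Fitted centre is (0.560, 0.0205), yaw -0.11. I'll take lamp C first.

Run:
```python
from lib import *
fit("w3",130,95,.085,.006,.03);fit("w3",509,192,.085,.006,.03);fit("w3",580,110,.085,.006,.03)
go(.45,-.317,.10,-.568)
```

```text
w3 c 0.4492 -0.3158 sides 150 22 yaw -0.5771 z [0.009  0.0172 0.0201] 1515
w3 c 0.6053 0.3027 sides 150 21 yaw 0.2037 z [0.0084 0.017  0.0198] 1156
w3 c 0.4729 0.3868 sides 152 21 yaw 0.6352 z [0.0085 0.0168 0.0197] 1556
rot [0.    0.    0.566] shift [ 0.108  -0.2977  0.2209] j6 -1.72
```

Scaled: -0.2965 m is -11.86, 0.109 m is 4.36, 0.575 rad is 11.5.

```bash
echo '0 0 11.5 4.36 -11.86 8 0.6;0 0 11.5 4.36 -11.86 8 0.6;0 0 11.5 4.36 -11.86 8 0.6;0 0 11.5 4.36 -11.86 8 0.6;0 0 11.5 4.36 -11.86 8 0.6;0 0 11.5 4.36 -11.86 8 0.6;0 0 11.5 4.36 -11.86 8 0.6;0 0 11.5 4.36 -11.86 8 0.6;0 0 11.5 4.36 -11.86 8 0.6;0 0 11.5 4.36 -11.86 8 0.6;0 0 11.5 4.36 -11.86 8 0.6;0 0 11.5 4.36 -11.86 8 0.6' > mv.in && python3 jog.py mv.in
python3 - <<'E'
from lib import *
shot("wrist","w4");u,v=proj("w4",[.4492,-.3158,.02]);print(u,v);fit("w4",u,v,.085,.006,.03)
go(.4492,-.3158,.021,-.577)
E
```

```text
time: 4.63
ee_pos: [0.4504, -0.315, 0.1209]
orientation: [3.141, -0.0, 2.567]
wrist_force: [1.0, 0.0, 0.4]
gripper_width: 0.6
grip_force: 0.0
318.10095471093496 200.71282798615147
w4 c 0.4495 -0.3166 sides 150 20 yaw -0.5798 z [0.0126 0.0178 0.0199] 2997
rot [0.    0.001 0.003] shift [ 0.0008 -0.0017  0.1003] j6 -1.73
```

Scaled: -0.002 m is -0.08, 0.1 m is 4, 0.005 rad is 0.1.

```bash
echo '0 0 0.1 0.04 -0.08 1.6 0.6;0 0 0.1 0.04 -0.08 3 0.6;0 0 0.1 0.04 -0.08 4 0.6;0 0 0.1 0.04 -0.08 4 0.6;0 0 0.1 0.04 -0.08 4 0;0 0 0.1 0.04 -0.08 4 0;0 0 0.1 0.04 -0.08 4 0;0 0 0.1 0.04 -0.08 4 0;0 0 0.1 0.04 -0.08 4 0;0 0 0.1 0.04 -0.08 4 0;0 0 0.1 0.04 -0.08 4 0;0 0 0.1 0.04 -0.08 4 0' > mv.in && python3 jog.py mv.in 60
python3 - <<'E'
from lib import *
print(r.sense()['gripper_width'])
go(.5492,-.0769,.20,-.1105)
E
```

```text
time: 5.68
ee_pos: [0.4481, -0.3172, 0.0208]
orientation: [3.142, 0.0, 2.561]
wrist_force: [-0.3, -0.4, 0.1]
gripper_width: -0.002
grip_force: 0.0
-0.0022670199464479386
rot [-0.    0.   -0.47] shift [ 0.0473  0.2564 -0.1792] j6 -1.73
```

The fingers closed on nothing, so I'll look.

Run:
```python
from lib import *
shot("wrist","w5")
```

```text
(no output)
```

View pics/w5.png

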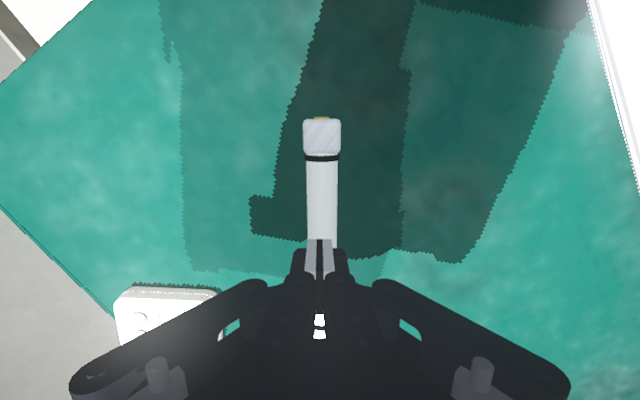

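Scaled: -0.1 m is -4, -0.06 m is -2.4.

```bash
echo '0 0 0 0 0 -1.2 0;0 0 0 0 0 -2.4 0;0 0 0 0 0 -4 0;0 0 0 0 0 -4 0.6;0 0 0 0 0 -4 0.6;0 0 0 0 0 -4 0.6;0 0 0 0 0 -4 0.6;0 0 0 0 0 -4 0.6' > mv.in && python3 jog.py mv.in
python3 - <<'E'
from lib import *
shot("wrist","w6");u,v=proj("w6",[.4492,-.3158,.02]);print(u,v);fit("w6",u,v,.12,.006,.03)
E
```

```text
time: 6.4
ee_pos: [0.4476, -0.3169, 0.1193]
orientation: [3.141, -0.002, 2.561]
wrist_force: [-1.1, 0.3, -0.3]
gripper_width: 0.601
grip_force: 0.0
321.4280067887315 202.7562980615998
w6 c 0.4498 -0.3163 sides 150 20 yaw -0.5725 z [0.0127 0.0178 0.0199] 3023
```

View pics/w6.png

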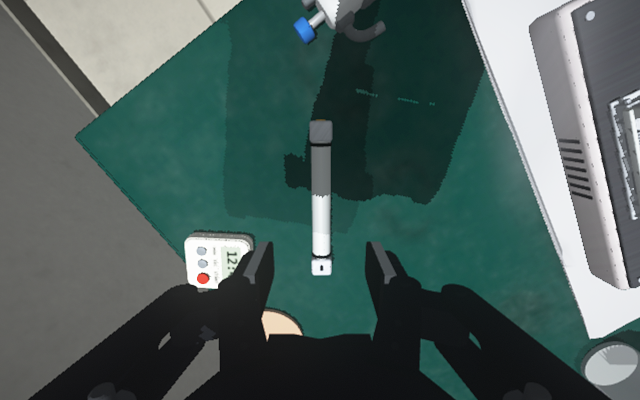

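The lamp at (320,195) has not moved. I'll check the w5 depth to see where the shut fingertips really were.

Run:
```python
from lib import *
T=np.load("pics/w5.npz");P=cloud("w5");c=r.calibration("wrist")
Ti=np.linalg.inv(T["W"]@np.linalg.inv(c["mount"]))
for v in range(130,345,12):
    print(v,[(P[v,u].round(3).tolist()[2],(Ti[:3,:3]@P[v,u]+Ti[:3,3]).round(3).tolist()) for u in(311,320,328)])
P=cloud("w6");T=np.load("pics/w6.npz");Ti=np.linalg.inv(T["W"]@np.linalg.inv(c["mount"]))
for v,u in[(245,268),(260,262),(275,255),(245,371)]:print(v,u,(Ti[:3,:3]@P[v,u]+Ti[:3,3]).round(3).tolist())
```

```text
130 [(0.02, [0.067, -0.005, 0.001]), (0.02, [0.067, 0.0, 0.001]), (0.019, [0.067, 0.004, 0.002])]
142 [(0.018, [0.061, -0.005, 0.003]), (0.02, [0.061, 0.0, 0.001]), (0.019, [0.061, 0.004, 0.002])]
154 [(0.016, [0.055, -0.005, 0.005]), (0.017, [0.055, 0.0, 0.003]), (0.018, [0.055, 0.004, 0.003])]
166 [(0.016, [0.048, -0.005, 0.005]), (0.017, [0.049, 0.0, 0.003]), (0.019, [0.049, 0.004, 0.002])]
178 [(0.016, [0.042, -0.005, 0.005]), (0.017, [0.042, 0.0, 0.003]), (0.017, [0.042, 0.004, 0.003])]
190 [(0.015, [0.034, -0.005, 0.006]), (0.019, [0.035, 0.0, 0.002]), (0.019, [0.036, 0.004, 0.001])]
202 [(0.016, [0.028, -0.005, 0.005]), (0.019, [0.029, 0.0, 0.002]), (0.018, [0.028, 0.005, 0.002])]
214 [(0.017, [0.021, -0.005, 0.004]), (0.018, [0.021, 0.0, 0.003]), (0.018, [0.021, 0.005, 0.003])]
226 [(0.015, [0.013, -0.005, 0.006]), (0.018, [0.014, 0.0, 0.003]), (0.018, [0.014, 0.005, 0.003])]
238 [(0.016, [0.005, -0.005, 0.005]), (0.019, [0.007, 0.0, 0.002]), (0.018, [0.006, 0.005, 0.003])]
250 [(0.043, [0.011, -0.004, -0.022]), (0.041, [0.01, -0.0, -0.02]), (0.042, [0.011, 0.004, -0.021])]
2
[... 152 characters left out ...]
009, -0.0, -0.04]), (0.066, [0.012, 0.003, -0.045])]
286 [(0.074, [0.011, -0.004, -0.054]), (0.061, [0.003, -0.0, -0.04]), (0.075, [0.012, 0.003, -0.054])]
298 [(0.081, [0.011, -0.003, -0.06]), (0.061, [-0.003, -0.0, -0.041]), (0.081, [0.011, 0.003, -0.06])]
310 [(0.072, [-0.001, -0.004, -0.051]), (0.062, [-0.009, -0.0, -0.041]), (0.073, [-0.001, 0.003, -0.052])]
322 [(0.073, [-0.007, -0.004, -0.052]), (0.018, [-0.052, 0.0, 0.002]), (0.073, [-0.006, 0.003, -0.053])]
334 [(0.078, [-0.008, -0.004, -0.057]), (0.02, [-0.06, 0.0, 0.001]), (0.078, [-0.008, 0.003, -0.057])]
245 268 [0.011, -0.027, -0.016]
260 262 [0.011, -0.027, -0.032]
275 255 [0.011, -0.027, -0.045]
245 371 [0.011, 0.026, -0.017]
```

Run:
```python
from lib import *
c=r.calibration("wrist")
for f,us in(("w5",(308,311,330)),("w6",(262,266,270,370,374))):
  P=cloud(f);T=np.load(f"pics/{f}.npz");Ti=np.linalg.inv(T["W"]@np.linalg.inv(c["mount"]))
  for u in us:
    print(f,u,[(v,*(Ti[:3,:3]@P[v,u]+Ti[:3,3]).round(3).tolist()) for v in range(230,262) if abs((Ti[:3,:3]@P[v,u]+Ti[:3,3])[2]+.02)<.02][:3])
print(tool().round(3))
```

```text
w5 308 [(239, 0.011, -0.006, -0.008), (240, 0.01, -0.006, -0.009), (241, 0.011, -0.006, -0.011)]
w5 311 [(239, 0.011, -0.005, -0.009), (240, 0.01, -0.005, -0.009), (241, 0.01, -0.005, -0.01)]
w5 330 [(239, 0.011, 0.005, -0.008), (240, 0.011, 0.005, -0.01), (241, 0.01, 0.005, -0.01)]
w6 262 [(241, 0.011, -0.031, -0.011), (242, 0.011, -0.031, -0.012), (243, 0.011, -0.03, -0.013)]
w6 266 [(241, 0.011, -0.029, -0.01), (242, 0.01, -0.029, -0.011), (243, 0.011, -0.028, -0.013)]
w6 270 [(241, 0.01, -0.027, -0.01), (242, 0.011, -0.026, -0.012), (243, 0.01, -0.026, -0.013)]
w6 370 [(241, 0.01, 0.027, -0.01), (242, 0.011, 0.026, -0.012), (243, 0.011, 0.026, -0.013)]
w6 374 [(241, 0.011, 0.029, -0.011), (242, 0.01, 0.029, -0.011), (243, 0.011, 0.028, -0.013)]
[[-0.836  0.549 -0.002  0.448]
 [ 0.549  0.836  0.002 -0.317]
 [ 0.002  0.    -1.     0.119]
 [ 0.     0.     0.     1.   ]]
```

```bash
echo '0 0 0 -0.04 0.064 1.6 0.6;0 0 0 -0.04 0.064 3.2 0.6;0 0 0 -0.04 0.064 4.4 0.6;0 0 0 -0.04 0.064 4.72 0.6;0 0 0 -0.04 0.064 4.84 0.6;0 0 0 -0.04 0.064 4.84 0.6' > mv.in && python3 jog.py mv.in; echo '0 0 0 0 0 0.12 0.6;0 0 0 0 0 0.12 0.6;0 0 0 0 0 0.12 0;0 0 0 0 0 0.12 0;0 0 0 0 0 0.12 0;0 0 0 0 0 0.12 0;0 0 0 0 0 0.12 0;0 0 0 0 0 0.12 0;0 0 0 0 0 0.12 0;0 0 0 0 0 0.12 0' > mv.in && python3 jog.py mv.in 60
python3 - <<'E'
from lib import *
go(.5492,-.0769,.20,-.1105)
E
```

```text
time: 6.95
ee_pos: [0.4498, -0.3164, -0.0005]
orientation: [3.141, -0.001, 2.561]
wrist_force: [0.5, 0.9, -0.3]
gripper_width: 0.598
grip_force: 0.0
time: 7.78
ee_pos: [0.45, -0.3166, -0.0024]
orientation: [-3.141, 0.001, 2.561]
wrist_force: [-2.4, 1.4, 8.9]
gripper_width: 0.186
grip_force: 58.4
rot [-0.     0.001 -0.47 ] shift [ 0.0483  0.2548 -0.2025] j6 -1.72
```

```bash
echo '0 0 0 0 0 -1.2 0;0 0 0 0 0 -2.8 0;0 0 0 0 0 -4.4 0;0 0 -2.4 0.48 2.4 -6 0;0 0 -4.8 0.96 4.8 -7.2 0;0 0 -7.2 1.44 7.2 -8 0;0 0 -9.4 1.92 8.8 -8.1 0;0 0 -9.4 1.92 10.192 -8.1 0;0 0 -9.4 1.92 10.192 -8.1 0;0 0 -9.4 1.92 10.192 -8.1 0;0 0 -9.4 1.92 10.192 -8.1 0' > mv.in && python3 jog.py mv.in
python3 - <<'E'
from lib import *
shot("wrist","w7")
P=cloud("w7");c=r.calibration("wrist");T=np.load("pics/w7.npz");Ti=np.linalg.inv(T["W"]@np.linalg.inv(c["mount"]))
Q=P@Ti[:3,:3].T+Ti[:3,3]
m=(np.abs(Q[...,1])<.02)&(np.abs(Q[...,2])<.04)&(Q[...,0]>.02)&(Q[...,0]<.12)
q=Q[m];print(len(q),q.min(0).round(4),q.max(0).round(4))
for a,b in((.02,.04),(.04,.055),(.058,.08)):
  k=q[(q[:,0]>a)&(q[:,0]<b)];print(a,k.min(0).round(4),k.max(0).round(4))
go(.5492,-.0769,.20,-.1105)
E
```

```text
time: 8.7
ee_pos: [0.5511, -0.0729, 0.2006]
orientation: [3.141, 0.003, 3.035]
wrist_force: [0.7, -0.3, -0.9]
gripper_width: 0.183
grip_force: 59.0
4586 [ 0.02   -0.011  -0.0241] [ 0.0757  0.0092 -0.0107]
0.02 [ 0.02   -0.0097 -0.0227] [ 0.04    0.0083 -0.0121]
0.04 [ 0.04   -0.0103 -0.0227] [ 0.055   0.0089 -0.0117]
0.058 [ 0.058  -0.011  -0.0241] [ 0.0757  0.0092 -0.0127]
rot [0.    0.001 0.003] shift [ 0.0007 -0.0022 -0.0002] j6 -1.72
```

View pics/w7.png

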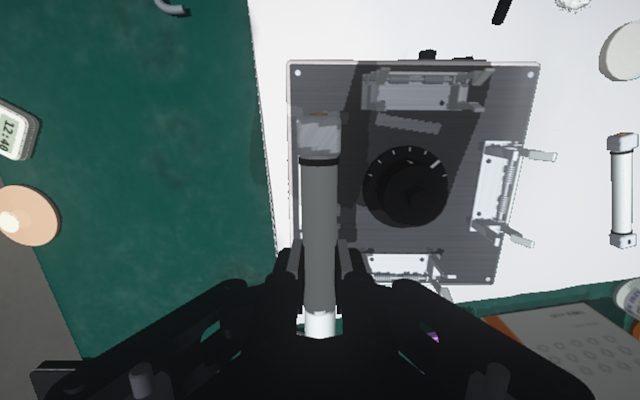

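The lamp is held level with its cap end at (320,130). The forks of the other clips show flared jaws facing outwards, at (540,155) and (520,240). I'll check the clip geometry in the w3 depth.

Run:
```python
from lib import *
P=cloud("w3").reshape(-1,3);C=np.array([.560,.0207]);a=-.1105
for n,ang in(("left",0),("right",np.pi),("rear",-np.pi/2),("front",np.pi/2)):
    # seat frame with y outward
    ex=np.array([np.cos(a+ang),np.sin(a+ang)]);ey=np.array([-ex[1],ex[0]])
    s=C+.098*ey;q=np.c_[(P[:,:2]-s)@ex,(P[:,:2]-s)@ey,P[:,2]]
    print(n,s.round(4))
    for sx in(-1,1):
        k=q[(abs(q[:,0]-sx*.042)<.010)&(abs(q[:,1])<.045)&(q[:,2]>.072)&(q[:,2]<.115)]
        if len(k):print(sx,len(k),'x',k[:,0].min().round(3),k[:,0].max().round(3),[(z,np.percentile(k[abs(k[:,2]-z)<.004][:,1],[0,10,50,90,100]).round(3).tolist()) for z in(.08,.09,.1) if (abs(k[:,2]-z)<.004).sum()>3])
```

```text
left [0.5708 0.1181]
-1 138 x -0.046 -0.037 [(0.08, [-0.015, -0.015, -0.015, -0.013, -0.01]), (0.09, [-0.015, 0.004, 0.006, 0.008, 0.012]), (0.1, [-0.019, -0.017, 0.01, 0.013, 0.015])]
1 138 x 0.038 0.047 [(0.08, [-0.016, -0.015, -0.014, 0.013, 0.015]), (0.09, [-0.016, -0.014, 0.005, 0.008, 0.013]), (0.1, [-0.019, -0.018, 0.01, 0.013, 0.014])]
right [ 0.5492 -0.0767]
-1 126 x -0.046 -0.037 [(0.08, [-0.016, -0.016, -0.013, 0.012, 0.013]), (0.09, [-0.016, -0.014, 0.005, 0.01, 0.015]), (0.1, [-0.018, -0.018, 0.009, 0.013, 0.014])]
1 120 x 0.038 0.046 [(0.08, [-0.015, -0.007, 0.012, 0.013, 0.013]), (0.09, [-0.014, -0.014, 0.003, 0.006, 0.007]), (0.1, [-0.02, -0.018, 0.009, 0.012, 0.014])]
rear [0.6574 0.0099]
-1 124 x -0.047 -0.037 [(0.08, [-0.016, -0.015, -0.015, 0.013, 0.014]), (0.09, [-0.016, -0.013, 0.006, 0.008, 0.014]), (0.1, [-0.018, -0.018, 0.009, 0.012, 0.014])]
1 105 x 0.038 0.046 [(0.08, [-0.016, -0.016, -0.016, -0.015, -0.015]), (0.09, [-0.017, 0.004, 0.006, 0.007, 0.009]), (0.1, [-0.019, -0.018, 0.009, 0.013, 0.014])]
front [0.4626 0.0315]
-1 119 x -0.046 -0.037 [(0.09, [-0.014, -0.013, 0.004, 0.007, 0.008]), (0.1, [-0.019, -0.018, 0.008, 0.012, 0.014])]
1 157 x 0.038 0.047 [(0.08, [-0.016, -0.015, -0.013, 0.013, 0.014]), (0.09, [-0.015, -0.014, 0.005, 0.011, 0.015]), (0.1, [-0.02, -0.018, 0.008, 0.012, 0.014])]
```

```bash
echo '0 0 0 0 0 1.2 0;0 0 0 0 0 2.4 0;0 0 0 0 0 3.2 0;0 0 0 0 0 3.2 0;0 0 0 0 0 3.2 0' > mv.in && python3 jog.py mv.in
python3 - <<'E'
from lib import *
go(.55,-.0761,.0604,-.1105)
E
```

```text
time: 9.17
ee_pos: [0.5489, -0.0777, 0.1188]
orientation: [3.141, -0.002, 3.03]
wrist_force: [-0.2, 0.2, -0.4]
gripper_width: 0.185
grip_force: 59.0
rot [ 0.    -0.002 -0.001] shift [-0.001   0.0017  0.0584] j6 -1.72
```

Scaled: 0.0017 m is 0.068, -0.001 m is -0.04.

```bash
echo '0 0 0 -0.04 0.068 0.4 0;0 0 0 -0.04 0.068 0.8 0;0 0 0 -0.04 0.068 1.2 0;0 0 0 -0.04 0.068 1.48 0;0 0 0 -0.04 0.068 1.76 0;0 0 0 -0.04 0.068 2 0;0 0 0 -0.04 0.068 2.2 0;0 0 0 -0.04 0.068 2.36 0;0 0 0 -0.04 0.068 2.4 0;0 0 0 -0.04 0.068 2.4 0;0 0 0 -0.04 0.068 2.4 0' > mv.in && python3 jog.py mv.in
```

```text
time: 10.08
ee_pos: [0.5506, -0.0755, 0.0611]
orientation: [-3.141, 0.001, 3.031]
wrist_force: [-9.6, 3.3, 29.3]
gripper_width: 0.186
grip_force: 62.5
```

Scaled: -0.15 m is -6, -0.11 m is -4.4.

```bash
echo '0 0 0 0 0 -0.04 0.5;0 0 0 0 0 -0.04 0.5;0 0 0 0 0 -0.04 0.5;0 0 0 0 0 -0.04 0.5;0 0 0 0 0 -1.2 0.5;0 0 0 0 0 -2.8 0.5;0 0 0 0 0 -4.4 0.5;0 0 0 0 0 -6 0.5;0 0 0 0 0 -6 0.5;0 0 0 0 0 -6 0.5' > mv.in && python3 jog.py mv.in
python3 - <<'E'
from lib import *
shot("wrist","w8")
u,v=proj("w8",[.5492,-.0767,.084]);fit("w8",u,v,.09,.0765,.088)
go(.6053,.303,.12,.2)
E
```

```text
time: 10.92
ee_pos: [0.5512, -0.0756, 0.2109]
orientation: [-3.141, 0.004, 3.031]
wrist_force: [-0.6, -0.3, -1.4]
gripper_width: 0.495
grip_force: 0.0
w8 c 0.55 -0.0761 sides 150 30 yaw -0.1192 z [0.078  0.0819 0.0842] 2403
rot [-0.     0.001 -0.311] shift [-0.0126  0.3822  0.0891] j6 -1.72
```

View pics/w8.png

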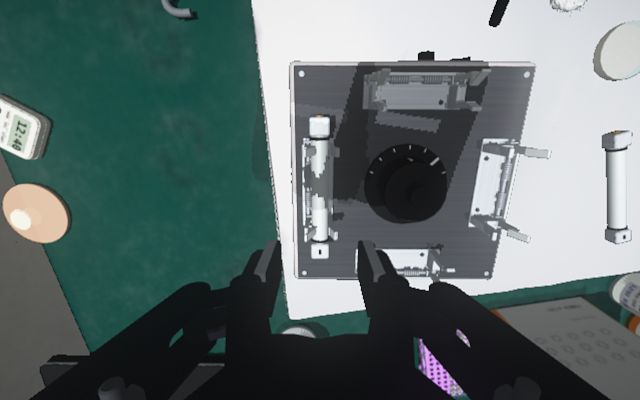

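The lamp sits level in the right clip, caps at (320,125) and (320,250), top at 84 mm. Next is lamp B.

Units first: shifts go in units of 25 mm and turns go in units of 0.05 rad. So 0.05 m is 2, 0.382 m is 15.28, -0.311 rad is -6.22.

```bash
echo '0 0 -2 0 4 0.4 0.6;0 0 -4 -0.48 8 1.2 0.6;0 0 -6.22 -0.504 15.28 2 0.6;0 0 -6.22 -0.504 15.28 3.6 0.6;0 0 -6.22 -0.504 15.28 3.6 0.6;0 0 -6.22 -0.504 15.28 3.6 0.6;0 0 -6.22 -0.504 15.28 3.6 0.6;0 0 -6.22 -0.504 15.28 3.6 0.6;0 0 -6.22 -0.504 15.28 3.6 0.6;0 0 -6.22 -0.504 15.28 3.6 0.6;0 0 -6.22 -0.504 15.28 3.6 0.6;0 0 -6.22 -0.504 15.28 3.6 0.6' > mv.in && python3 jog.py mv.in
python3 - <<'E'
from lib import *
shot("wrist","w9");u,v=proj("w9",[.6053,.303,.02]);print(u,v);fit("w9",u,v,.085,.006,.03)
u,v=proj("w9",[.4725,.387,.02]);print(u,v);fit("w9",u,v,.085,.006,.03)
go(.6053,.303,-.002,.2)
E
```

```text
time: 11.97
ee_pos: [0.6044, 0.3031, 0.1167]
orientation: [-3.141, -0.004, -2.94]
wrist_force: [-0.1, 0.3, -0.7]
gripper_width: 0.602
grip_force: 0.0
319.77777734251816 204.4280801137182
w9 c 0.6059 0.3033 sides 150 20 yaw 0.1982 z [0.0129 0.0178 0.02  ] 3057
455.77045596854515 69.21900649342545
w9 c 0.4783 0.3904 sides 138 20 yaw 0.644 z [0.0096 0.0171 0.0195] 4185
rot [-0.001 -0.003  0.001] shift [-0.001   0.0008  0.1196] j6 -1.41
```

Scaled: 0.1185 m is 4.74, 0.11 m is 4.4, -0.003 rad is -0.06.

```bash
echo '0 -0.06 0 -0.04 0 1.6 0.6;0 -0.06 0 -0.04 0 3.2 0.6;0 -0.06 0 -0.04 0 4.4 0.6;0 -0.06 0 -0.04 0 4.74 0.6;0 -0.06 0 -0.04 0 4.74 0.6;0 -0.06 0 -0.04 0 4.74 0;0 -0.06 0 -0.04 0 4.74 0;0 -0.06 0 -0.04 0 4.74 0;0 -0.06 0 -0.04 0 4.74 0;0 -0.06 0 -0.04 0 4.74 0;0 -0.06 0 -0.04 0 4.74 0;0 -0.06 0 -0.04 0 4.74 0' > mv.in && python3 jog.py mv.in 60
python3 - <<'E'
from lib import *
go(.5708,.118,.20,-.1105)
E
```

```text
time: 13.02
ee_pos: [0.6075, 0.3032, 0.0033]
orientation: [3.141, 0.007, -2.941]
wrist_force: [0.8, -2.2, 6.6]
gripper_width: 0.182
grip_force: 58.6
rot [0.001 0.007 0.311] shift [ 0.0715 -0.1741 -0.1973] j6 -1.4
```

```bash
cat >> lib.py <<'E'
def held(f):
    "held lamp in the tool frame, from the half the camera sees: axis offset y at two x, top z, end x"
    P=cloud(f);a=np.load(f"pics/{f}.npz");Ti=np.linalg.inv(a["W"]@np.linalg.inv(r.calibration("wrist")["mount"]));Q=P@Ti[:3,:3].T+Ti[:3,3]
    m=(abs(Q[...,1])<.025)&(abs(Q[...,2])<.045)&(Q[...,0]>.02)&(Q[...,0]<.12);q=Q[m];print('end x',q[:,0].max().round(4))
    for lo,hi in((.02,.035),(.04,.055),(.06,.075)):
        k=q[(q[:,0]>lo)&(q[:,0]<hi)];print(lo,'y',((k[:,1].min()+k[:,1].max())/2).round(4),'top',np.percentile(k[:,2],3).round(4))
E
echo '0 0 0 0 0 -1.2 0;0 0 0 0 0 -2.8 0;0 0 0 0 0 -4.4 0;0 0 2.4 1.2 -1.6 -6 0;0 0 4.8 2 -3.2 -7.2 0;0 0 6.22 2.8 -4.8 -8 0;0 0 6.22 2.86 -6.96 -8 0;0 0 6.22 2.86 -6.96 -8 0;0 0 6.22 2.86 -6.96 -8 0;0 0 6.22 2.86 -6.96 -8 0;0 0 6.22 2.86 -6.96 -8 0' > mv.in && python3 jog.py mv.in
python3 - <<'E'
from lib import *
shot("wrist","w10");held("w10");go(.5708,.118,.12,-.1105)
E
```

```text
time: 13.93
ee_pos: [0.5704, 0.1181, 0.2014]
orientation: [3.14, 0.005, 3.03]
wrist_force: [-0.5, -0.3, -0.4]
gripper_width: 0.181
grip_force: 58.9
end x 0.0764
0.02 y -0.0005 top -0.016
0.04 y -0.0002 top -0.0164
0.06 y -0.0004 top -0.0178
rot [ 0.001  0.004 -0.   ] shift [-0.0003 -0.0009  0.0809] j6 -1.37
```

```bash
echo '0 0.06 0 0 0 1.2 0;0 0.06 0 0 0 2.4 0;0 0.06 0 0 0 3 0;0 0.06 0 0 0 3 0;0 0.06 0 0 0 3 0' > mv.in && python3 jog.py mv.in
python3 - <<'E'
from lib import *
go(.5719,.1181,.067,-.1105)
E
```

```text
time: 14.4
ee_pos: [0.5703, 0.1195, 0.1249]
orientation: [3.141, -0.002, 3.032]
wrist_force: [-0.9, 0.8, 0.2]
gripper_width: 0.178
grip_force: 61.3
rot [ 0.001 -0.002  0.001] shift [-0.0019 -0.0012  0.0579] j6 -1.37
```

```bash
echo '0 0 0 -0.072 -0.04 0.4 0;0 0 0 -0.072 -0.04 0.8 0;0 0 0 -0.072 -0.04 1.2 0;0 0 0 -0.072 -0.04 1.48 0;0 0 0 -0.072 -0.04 1.76 0;0 0 0 -0.072 -0.04 2 0;0 0 0 -0.072 -0.04 2.2 0;0 0 0 -0.072 -0.04 2.32 0;0 0 0 -0.072 -0.04 2.4 0;0 0 0 -0.072 -0.04 2.4 0;0 0 0 -0.072 -0.04 2.4 0' > mv.in && python3 jog.py mv.in
```

```text
time: 15.32
ee_pos: [0.5724, 0.1174, 0.0669]
orientation: [3.14, 0.001, 3.031]
wrist_force: [-5.9, 2.9, 20.2]
gripper_width: 0.177
grip_force: 63.7
```

Seat height reached, with 20 N reaction. I'll release, back off, and view both this clip and lamp A.

Scaled: -0.15 m is -6, -0.11 m is -4.4.

```bash
echo '0 0 0 0 0 -0.04 0.5;0 0 0 0 0 -0.04 0.5;0 0 0 0 0 -0.04 0.5;0 0 0 0 0 -0.04 0.5;0 0 0 0 0 -1.2 0.5;0 0 0 0 0 -2.8 0.5;0 0 0 0 0 -4.4 0.5;0 0 0 0 0 -6 0.5;0 0 0 0 0 -6 0.5;0 0 0 0 0 -6 0.5' > mv.in && python3 jog.py mv.in
python3 - <<'E'
from lib import *
shot("wrist","w11")
u,v=proj("w11",[.5708,.1181,.084]);fit("w11",u,v,.09,.0765,.088)
u,v=proj("w11",[.4725,.387,.02]);print(u,v);fit("w11",u,v,.085,.006,.03)
go(.4725,.3875,.12,.635)
E
```

```text
time: 16.15
ee_pos: [0.5728, 0.1169, 0.2172]
orientation: [3.14, 0.004, 3.031]
wrist_force: [-0.3, 0.7, -0.2]
gripper_width: 0.501
grip_force: 0.0
w11 c 0.5706 0.1163 sides 150 30 yaw -0.0532 z [0.0778 0.0819 0.0845] 2346
547.3588651659451 66.95383191861826
w11 c 0.4726 0.387 sides 150 21 yaw 0.6369 z [0.0086 0.017  0.0198] 2836
rot [ 0.001  0.001 -0.746] shift [0.1289 0.2579 0.0956] j6 -1.37
```

Scaled: 0.258 m is 10.32, 0.129 m is 5.16, -0.746 rad is -14.92.

```bash
echo '0 0 -2.4 0.8 1.6 0.4 0.6;0 0 -4.8 5.16 10.32 1.6 0.6;0 0 -7.2 5.16 10.32 3.6 0.6;0 0 -9.6 5.16 10.32 3.6 0.6;0 0 -12 5.16 10.32 3.6 0.6;0 0 -14.92 5.16 10.32 3.8 0.6;0 0 -14.92 5.16 10.32 3.8 0.6;0 0 -14.92 5.16 10.32 3.8 0.6;0 0 -14.92 5.16 10.32 3.8 0.6;0 0 -14.92 5.16 10.32 3.8 0.6;0 0 -14.92 5.16 10.32 3.8 0.6' > mv.in && python3 jog.py mv.in
python3 - <<'E'
from lib import *
shot("wrist","w12");u,v=proj("w12",[.4725,.387,.02]);fit("w12",u,v,.085,.006,.03)
go(.4725,.3873,-.001,.635)
E
```

```text
time: 17.12
ee_pos: [0.4728, 0.3866, 0.1202]
orientation: [3.141, -0.0, -2.507]
wrist_force: [0.5, -0.4, -0.8]
gripper_width: 0.599
grip_force: 0.0
w12 c 0.4724 0.3873 sides 150 20 yaw 0.6324 z [0.013  0.0178 0.0199] 2988
rot [ 0.001  0.    -0.002] shift [1.000e-04 1.000e-03 1.217e-01] j6 -1.63
```

Scaled: 0.1215 m is 4.86, 0.11 m is 4.4.

```bash
echo '0 0 0 0 0.032 1.6 0.6;0 0 0 0 0.032 3.2 0.6;0 0 0 0 0.032 4.4 0.6;0 0 0 0 0.032 4.86 0.6;0 0 0 0 0.032 4.86 0.6;0 0 0 0 0.032 4.86 0;0 0 0 0 0.032 4.86 0;0 0 0 0 0.032 4.86 0;0 0 0 0 0.032 4.86 0;0 0 0 0 0.032 4.86 0;0 0 0 0 0.032 4.86 0;0 0 0 0 0.032 4.86 0' > mv.in && python3 jog.py mv.in 60
python3 - <<'E'
from lib import *
go(.4626,.0315,.20,-.1105-np.pi/2)
E
```

```text
time: 18.17
ee_pos: [0.4731, 0.3889, 0.0015]
orientation: [3.141, 0.004, -2.506]
wrist_force: [1.2, -1.4, 6.7]
gripper_width: 0.179
grip_force: 58.5
rot [-0.001  0.004 -0.825] shift [ 0.2197 -0.2814 -0.1995] j6 -1.63
```

Scaled: -0.281 m is -11.24, 0.22 m is 8.8, -0.825 rad is -16.5.

```bash
echo '0 0 0 0 0 -1.6 0;0 0 0 0 0 -3.2 0;0 0 -2 0.8 -1.2 -4.8 0;0 0 -4 8.8 -11.24 -6.4 0;0 0 -6 8.8 -11.24 -8 0;0 0 -8 8.8 -11.24 -8 0;0 0 -10 8.8 -11.24 -8 0;0 0 -12 8.8 -11.24 -8 0;0 0 -14 8.8 -11.24 -8 0;0 0 -16.5 8.8 -11.24 -8 0;0 0 -16.5 8.8 -11.24 -8 0;0 0 -16.5 8.8 -11.24 -8 0' > mv.in && python3 jog.py mv.in; echo '0 0 0 0 0 0.4 0;0 0 0 0 0 0.8 0;0 0 0 0 0 1.2 0;0 0 0 0 0 1.2 0' > mv.in && python3 jog.py mv.in
python3 - <<'E'
from lib import *
shot("wrist","w13");held("w13");go(.4626,.0315,.12,-.1105-np.pi/2)
E
```

```text
time: 19.17
ee_pos: [0.4382, 0.1363, 0.1758]
orientation: [-3.1, -0.075, -1.74]
wrist_force: [0.0, 0.6, -0.8]
gripper_width: 0.18
grip_force: 58.8
time: 19.5
ee_pos: [0.4391, 0.1341, 0.1437]
orientation: [-3.104, -0.076, -1.74]
wrist_force: [0.9, 0.4, 0.0]
gripper_width: 0.18
grip_force: 58.8
end x 0.0768
0.02 y -0.0002 top -0.0177
0.04 y -0.0078 top -0.0179
0.06 y -0.0002 top -0.0192
rot [-0.036 -0.077 -0.057] shift [ 0.095  -0.0388  0.0332] j6 -2.68
```

Joint 6 hit its range, so I'll turn the half turn the other way.

Scaled: -0.05 m is -2, -0.03 m is -1.2, 1.42 rad is 28.4.

```bash
echo '0 0 2 0 0 -1.2 0;0 0 4.4 0 0 -2 0;0 0 6.8 0 0 -2 0;0 0 9.2 0 0 -2 0;0 0 11.6 0 0 -2 0;0 0 14 0 0 -2 0;0 0 16.4 0 0 -2 0;0 0 18.8 0 0 -2 0;0 0 21.2 0 0 -2 0;0 0 23.6 0 0 -2 0;0 0 26 0 0 -2 0;0 0 28.4 0 0 -2 0' > mv.in && python3 jog.py mv.in; echo '0 0 2.4 0 0 0 0;0 0 4.8 0 0 0 0;0 0 7.2 0 0 0 0;0 0 9.6 0 0 0 0;0 0 12 0 0 0 0;0 0 14.4 0 0 0 0;0 0 16.8 0 0 0 0;0 0 19.2 0 0 0 0;0 0 21.6 0 0 0 0;0 0 24 0 0 0 0;0 0 26.4 0 0 0 0;0 0 26.4 0 0 0 0' > mv.in && python3 jog.py mv.in
python3 - <<'E'
from lib import *
go(.4626,.0315,.18,-.1105-np.pi/2)
E
```

```text
time: 20.55
ee_pos: [0.4386, 0.138, 0.1954]
orientation: [-3.062, 0.029, 3.12]
wrist_force: [-0.2, -0.2, -0.3]
gripper_width: 0.181
grip_force: 58.9
time: 21.55
ee_pos: [0.4386, 0.138, 0.1954]
orientation: [3.133, 0.085, 1.799]
wrist_force: [0.2, 0.1, -1.8]
gripper_width: 0.182
grip_force: 58.9
rot [0.023 0.083 0.339] shift [-0.1074 -0.0009  0.0246] j6 0.06
```

Scaled: -0.1074 m is -4.296, -0.072 m is -2.88, 0.339 rad is 6.78.

```bash
echo '0.14 0.54 2.26 -1.44 0 0 0;0.3 1.1 4.52 -2.88 0 0 0;0.46 1.66 6.78 -4.296 -0.04 0.4 0;0.46 1.66 6.78 -4.296 -0.04 0.984 0;0.46 1.66 6.78 -4.296 -0.04 0.984 0;0.46 1.66 6.78 -4.296 -0.04 0.984 0' > mv.in && python3 jog.py mv.in
python3 - <<'E'
from lib import *
go(.4626,.0315,.18,-.1105-np.pi/2)
shot("wrist","w14");held("w14");go(.4626,.0315,.18,-.1105-np.pi/2)
E
```

```text
time: 22.05
ee_pos: [0.4627, 0.0312, 0.1795]
orientation: [-3.139, 0.001, 1.468]
wrist_force: [-0.3, 1.1, -0.9]
gripper_width: 0.18
grip_force: 58.9
rot [-0.003  0.001  0.007] shift [ 0.0003 -0.0002 -0.0005] j6 0.03
end x 0.0755
0.02 y 0.0007 top -0.0177
0.04 y 0.0005 top -0.0181
0.06 y 0.0005 top -0.0193
rot [-0.002  0.001  0.008] shift [-0.0003 -0.0003 -0.0001] j6 0.03
```

Scaled: -0.0007 m is -0.028, 0.055 m is 2.2, 0.007 rad is 0.14.

```bash
echo '0 0 0.14 -0.024 -0.028 1.2 0;0 0 0.14 -0.024 -0.028 2.2 0;0 0 0.14 -0.024 -0.028 2.2 0;0 0 0.14 -0.024 -0.028 2.2 0' > mv.in && python3 jog.py mv.in;python3 - <<'E'
from lib import *
go(.4626,.0315,.0652,-.1105-np.pi/2)
E
```

```text
time: 22.43
ee_pos: [0.462, 0.0316, 0.1247]
orientation: [-3.139, 0.001, 1.461]
wrist_force: [-0.1, -0.6, 0.2]
gripper_width: 0.182
grip_force: 58.9
rot [-0.003  0.001  0.001] shift [0.     0.0008 0.0595] j6 0.04
```

Scaled: -0.0005 m is -0.02, 0.0003 m is 0.012, -0.003 rad is -0.06.

```bash
echo '-0.06 0 0 -0.02 0.012 0.4 0;-0.06 0 0 -0.02 0.012 0.8 0;-0.06 0 0 -0.02 0.012 1.2 0;-0.06 0 0 -0.02 0.012 1.48 0;-0.06 0 0 -0.02 0.012 1.76 0;-0.06 0 0 -0.02 0.012 2 0;-0.06 0 0 -0.02 0.012 2.2 0;-0.06 0 0 -0.02 0.012 2.36 0;-0.06 0 0 -0.02 0.012 2.44 0;-0.06 0 0 -0.02 0.012 2.46 0;-0.06 0 0 -0.02 0.012 2.46 0' > mv.in && python3 jog.py mv.in
```

```text
time: 23.35
ee_pos: [0.4628, 0.03, 0.065]
orientation: [3.137, 0.001, 1.459]
wrist_force: [-4.4, 1.9, 33.3]
gripper_width: 0.182
grip_force: 62.7
```

```bash
echo '0 0 0 0 0 -0.04 0.5;0 0 0 0 0 -0.04 0.5;0 0 0 0 0 -0.04 0.5;0 0 0 0 0 -0.04 0.5;0 0 0 0 0 -1.2 0.5;0 0 0 0 0 -2.8 0.5;0 0 0 0 0 -4.4 0.5;0 0 0 0 0 -6 0.5;0 0 0 0 0 -6 0.5;0 0 0 0 0 -6 0.5' > mv.in && python3 jog.py mv.in
python3 - <<'E'
from lib import *
shot("wrist","w15")
for s in([.4626,.0315],[.5708,.1181],[.5492,-.0767]):
  u,v=proj("w15",[*s,.084]);print(u,v);fit("w15",u,v,.09,.0765,.088)
u,v=proj("w15",[.56,.0205,.1]);print(u,v);fit("w15",u,v,.04,.098,.108)
go(.56,.0207,.2,-.1105-np.pi/2)
E
```

```text
time: 24.18
ee_pos: [0.4625, 0.03, 0.2146]
orientation: [3.136, 0.001, 1.458]
wrist_force: [-0.9, 0.1, -0.8]
gripper_width: 0.505
grip_force: 0.0
317.89914548838004 191.75256488931396
w15 c 0.4608 0.0307 sides 149 25 yaw 1.451 z [0.0778 0.082  0.0842] 2325
422.70143180194407 89.45403130047647
w15 c 0.5723 0.1181 sides 151 31 yaw -0.1148 z [0.0779 0.082  0.0845] 3257
404.46433306777755 275.10977129041913
w15 c 0.5828 -0.0751 sides 88 23 yaw -0.1535 z [0.0776 0.0818 0.0841] 1047
418.0938527665916 195.6653817147281
w15 c 0.561 0.0213 sides 21 21 yaw -0.1435 z [0.1003 0.1034 0.1046] 413
rot [ 0.002  0.001 -0.002] shift [0.0017 0.0985 0.0133] j6 0.04
```

Scaled: 0.02 m is 0.8, 0.099 m is 3.96.

```bash
echo '0 0 0 0.04 1.6 0 0.5;0 0 0 0.068 3.2 0 0.5;0 0 0 0.068 3.96 0.8 0.5;0 0 0 0.068 3.96 2.4 0.5;0 0 0 0.068 3.96 3.6 0.5;0 0 0 0.068 3.96 3.6 0.5;0 0 0 0.068 3.96 3.6 0.5' > mv.in && python3 jog.py mv.in
python3 - <<'E'
from lib import *
print(pt("w1",370,222,.01));go(.5605,.0209,.086,-.1105-np.pi/2)
E
```

```text
time: 24.82
ee_pos: [0.5597, 0.0205, 0.1211]
orientation: [-3.138, 0.001, 1.458]
wrist_force: [-0.3, -0.2, 0.7]
gripper_width: 0.502
grip_force: 0.0
[0.56800934 0.39328304 0.01      ]
rot [-0.004  0.001 -0.002] shift [0.0005 0.0009 0.0351] j6 0.03
```

```bash
echo '0 0 0 0.02 0.04 0.8 0.5;0 0 0 0.02 0.04 1.4 0.5;0 0 0 0.02 0.04 1.4 0.5;0 0 0 0.02 0.04 1.4 0;0 0 0 0.02 0.04 1.4 0;0 0 0 0.02 0.04 1.4 0;0 0 0 0.02 0.04 1.4 0;0 0 0 0.02 0.04 1.4 0;0 0 0 0.02 0.04 1.4 0;0 0 0 0.02 0.04 1.4 0' > mv.in && python3 jog.py mv.in 40; echo '0 0 0 0 0 -0.4 0;0 0 0 0 0 -1.2 0;0 0 0 0 0 -2.4 0;0 0 0 0 0 -4 0;0 0 0 0 0 -4 0' > mv.in && python3 jog.py mv.in
python3 - <<'E'
from lib import *
go(.60,.26,.10,-.1105-np.pi/2)
shot("top","t2")
E
```

```text
time: 25.65
ee_pos: [0.5626, 0.0208, 0.0899]
orientation: [3.137, 0.001, 1.458]
wrist_force: [-1.1, 0.9, 7.3]
gripper_width: 0.228
grip_force: 39.3
time: 26.07
ee_pos: [0.5641, 0.0208, 0.1958]
orientation: [3.129, 0.001, 1.458]
wrist_force: [0.3, -0.7, -0.6]
gripper_width: 0.229
grip_force: 39.2
rot [ 0.012  0.001 -0.002] shift [0.2417 0.0076 0.0958] j6 0.03
```

The cap is off. I'll set it down at (0.60, 0.26), on free bench.

Scaled: 0.002 m is 0.08, 0.2417 m is 9.668, 0.01 rad is 0.2.

```bash
echo '0 0 0 1.6 0 0 0;0 0 0 3.2 0.08 0 0;0 0 0 4.8 0.16 0 0;0 0 0 6.4 0.24 0 0;0 0 0 8 0.304 0.8 0;0 0 0 9.6 0.304 2 0;0 0 0 9.668 0.304 3.6 0;0.2 0 0 9.668 0.304 5.2 0;0.2 0 0 9.668 0.304 6 0;0.2 0 0 9.668 0.304 6.4 0;0.2 0 0 9.668 0.304 6.4 0' > mv.in && python3 jog.py mv.in
python3 - <<'E'
from lib import *
shot("wrist","w16");u,v=proj("w16",[.60,.26,.02]);print(u,v,proj("w16",[.60,.292,.02]))
P=cloud("w16");q=P[(np.hypot(P[...,0]-.6,P[...,1]-.26)<.05)&(P[...,2]<.06)];h,e=np.histogram(q[:,2],bins=np.arange(-.01,.06,.002));print(dict(zip(e.round(3).tolist(),h.tolist())))
E
```

```text
time: 27.03
ee_pos: [0.5956, 0.2596, 0.0256]
orientation: [-3.129, 0.003, 1.458]
wrist_force: [0.5, 0.0, -0.1]
gripper_width: 0.229
grip_force: 39.2
325.9042152947527 244.5827960048885 [319.94528125 193.21456492]
{-0.01: 0, -0.008: 0, -0.006: 0, -0.004: 0, -0.002: 8, 0.0: 4223, 0.002: 3445, 0.004: 6, 0.006: 0, 0.008: 0, 0.01: 27, 0.012: 59, 0.014: 79, 0.016: 60, 0.018: 74, 0.02: 2178, 0.022: 2390, 0.024: 7, 0.026: 2, 0.028: 31, 0.03: 49, 0.032: 76, 0.034: 107, 0.036: 174, 0.038: 1100, 0.04: 171, 0.042: 90, 0.044: 118, 0.046: 117, 0.048: 123, 0.05: 131, 0.052: 130, 0.054: 142, 0.056: 144}
```

```bash
echo '-0.16 0 0 0 0 0.16 0;-0.16 0 0 0 0 0.28 0;-0.16 0 0 0 0 0.36 0;-0.16 0 0 0 0 0.4 0;-0.16 0 0 0 0 0.4 0' > mv.in && python3 jog.py mv.in
```

```text
time: 27.5
ee_pos: [0.5969, 0.26, 0.0184]
orientation: [3.141, 0.001, 1.458]
wrist_force: [-0.2, -0.8, -0.7]
gripper_width: 0.23
grip_force: 39.2
```

Scaled: 0.003 m is 0.12, 0.002 m is 0.08.

```bash
echo '0 0 0 0 0 0.04 0;0 0 0 0 0 0.08 0;0 0 0 0 0 0.12 0;0 0 0 0 0 0.12 0' > mv.in && python3 jog.py mv.in; echo '0 0 0 0 0 0.04 0;0 0 0 0 0 0.04 0;0 0 0 0 0 0.04 0' > mv.in && python3 jog.py mv.in
```

```text
time: 27.83
ee_pos: [0.5966, 0.26, 0.0147]
orientation: [-3.141, 0.001, 1.458]
wrist_force: [0.6, 0.1, -0.7]
gripper_width: 0.229
grip_force: 39.2
time: 28.08
ee_pos: [0.5966, 0.2601, 0.0145]
orientation: [-3.141, 0.001, 1.458]
wrist_force: [-2.7, -1.0, 6.5]
gripper_width: 0.231
grip_force: 39.9
```

```bash
echo '0 0 0 0 0 0 0.5;0 0 0 0 0 0 0.5;0 0 0 0 0 0 0.5;0 0 0 0 0 -1.2 0.5;0 0 0 0 0 -2.8 0.5;0 0 0 0 0 -4.4 0.5;0 0 0 0 0 -6 0.5;0 0 0 0 0 -6.8 0.5;0 0 0 -3.2 0 -6.8 0.9;0 0 0 -6.4 0 -6.8 0.9;0 0 0 -7.2 0 -6.8 0.9;0 0 0 -7.2 0 -6.8 0.9' > mv.in && python3 jog.py mv.in
python3 - <<'E'
from lib import *
shot("wrist","w17")
u,v=proj("w17",[.6,.26,.02]);fit("w17",u,v,.05,.006,.016);fit("w17",u,v,.05,.022,.034)
u,v=proj("w17",[.5605,.021,.07]);print(u,v);u,v=int(u),int(v);crop("w17",max(0,u-80),u+80,max(0,v-60),min(400,v+60),5)
E
```

```text
time: 29.08
ee_pos: [0.5774, 0.0932, 0.1842]
orientation: [3.141, 0.001, 1.459]
wrist_force: [0.3, 0.4, -0.5]
gripper_width: 0.9
grip_force: 0.0
w17 c 0.5966 0.2536 sides 63 51 yaw -0.1415 z [0.0095 0.0109 0.0122] 2484
w17 c 0.5974 0.2595 sides 21 21 yaw 1.4499 z [0.0259 0.0277 0.029 ] 494
310.3751649634385 264.71762378023925
```

View pics/w17_c.png

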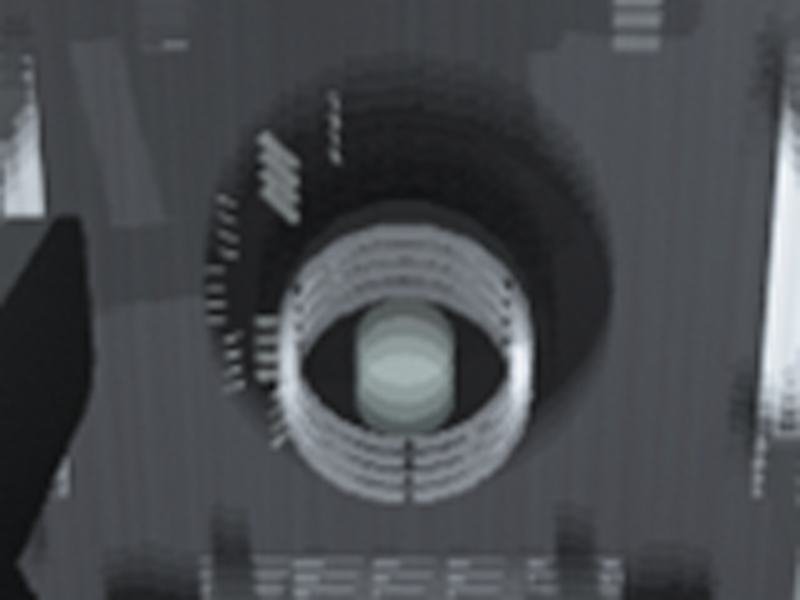

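The picture shows motion streaks. The long scale line is at crop (278,178), and the pointer seems to be at (265,347), lower left of the ring, past the 1.2 line at (215,295). I'll take a still picture and measure angular profiles.

Scaled: -0.03 m is -1.2.

```bash
echo '0 0 0 -1.2 0 0 0.9;0 0 0 -1.2 0 0 0.9;0 0 0 -1.2 0 0 0.9;0 0 0 -1.2 0 0 0.9' > mv.in && python3 jog.py mv.in
cat >> lib.py <<'E'
def dial(f,C=(.5603,.0208),yaw=-.1105):
    g=cv2.cvtColor(cv2.imread(f"pics/{f}.png"),cv2.COLOR_BGR2GRAY)
    qs=np.arange(-.3,2.71,.02)
    for nm,z,rs in(("ring",.072,(.0285,.030)),("rim",.066,(.0315,)),("scale",.054,(.039,.042))):
        b=np.array([np.mean([cv2.getRectSubPix(g,(1,1),tuple(map(float,proj(f,[C[0]+a*np.cos(w),C[1]+a*np.sin(w),z]))))[0,0] for a in rs]) for w in np.pi+qs-1.2+yaw])
        t=b>(np.median(b)+.4*(b.max()-np.median(b)));n,l=cv2.connectedComponents(t.astype(np.uint8)[None])
        print(nm,int(np.median(b)),int(b.max()),[(round(float(np.average(qs[l[0]==k],weights=b[l[0]==k])),3),int((l==k).sum())) for k in range(1,n)])
E
python3 - <<'E'
from lib import *
shot("wrist","w18");dial("w18");crop("w18",240,400,180,300,5)
P=cloud("w18");q=P[P[...,2]>.0705];c=r.calibration("wrist")
a=np.load("pics/w18.npz");Ti=np.linalg.inv(a["W"]@np.linalg.inv(c["mount"]));Q=P@Ti[:3,:3].T+Ti[:3,3]
for s in(-1,1):
    k=Q[(s*Q[...,1]>.025)&(s*Q[...,1]<.05)&(Q[...,2]<.03)&(Q[...,2]>-.06)];print(s,len(k),k[k[:,2].argmax()],s*np.sort(s*k[:,1])[:3])
u,v=proj("w18",[.5605,.021,.084]);print(u,v);fit("w18",u,v,.035,.081,.088)
E
```

```text
time: 29.47
ee_pos: [0.5747, 0.0651, 0.1841]
orientation: [-3.141, 0.001, 1.458]
wrist_force: [-0.6, -0.1, 0.9]
gripper_width: 0.899
grip_force: 0.0
ring 43 220 [(1.274, 6), (2.21, 51)]
rim 33 223 [(1.369, 6), (2.118, 38)]
scale 45 240 [(-0.02, 1), (0.381, 5), (2.47, 25)]
-1 2216 [-0.00346133 -0.03818868 -0.01219431] [-0.03716569 -0.03730334 -0.03737181]
1 2136 [-0.0030877   0.03938955 -0.01181116] [0.03818127 0.03818342 0.0383602 ]
309.30359406450174 246.1416357681082
w18 c 0.5611 0.021 sides 52 51 yaw 1.4736 z [0.0825 0.0836 0.0847] 2037
```

View pics/w18_c.png

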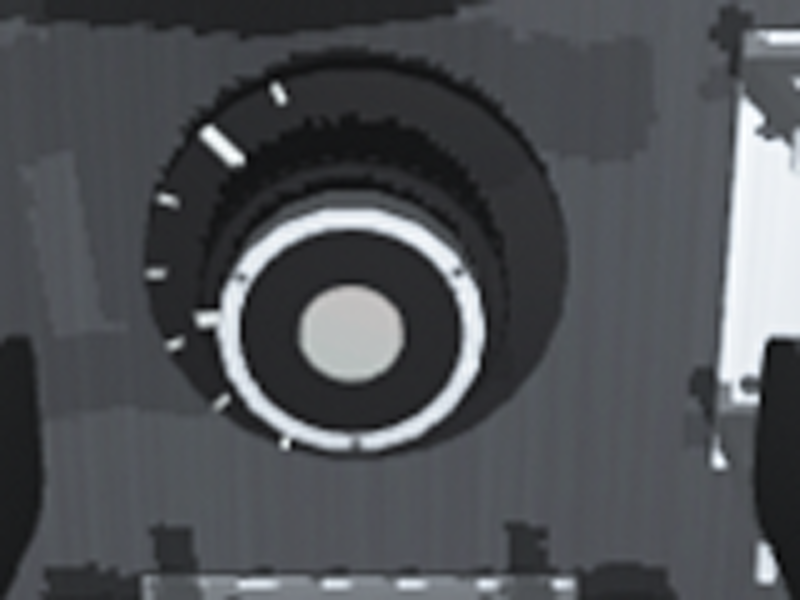

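The still picture shows the pointer at crop (207,318), i.e. about 1.30 rad, and the long line at (222,145). I need about -0.9 rad, clockwise seen from above.

```bash
python3 - <<'E'
from lib import *
for z,a in((.072,.029),):
  p=pt("w18",281.4,243.6,z);print(p,np.hypot(p[0]-.5605,p[1]-.021),(np.arctan2(p[1]-.021,p[0]-.5605)+.1105-np.pi+1.2)%(2*np.pi))
p=pt("w18",284.3,209,.054);print((np.arctan2(p[1]-.021,p[0]-.5605)+.1105-np.pi+1.2)%(2*np.pi))
go(.5605,.021,.1,-.1105-np.pi/2)
E
echo '0 0 0 -0.8 -0.36 0 0.9;0 0 0 -1.7 -0.372 1.6 0.9;0 0 0 -1.7 -0.372 3.2 0.9;0 0 0 -1.7 -0.372 3.36 0.9;0 0 0 -1.7 -0.372 3.36 0.9;0 0 0 -1.7 -0.372 3.36 0.9' > mv.in && python3 jog.py mv.in
python3 - <<'E'
from lib import *
go(.5605,.021,.052,-.1105-np.pi/2)
E
```

```text
[0.53147602 0.02137555 0.072     ] 0.029026405150568136 1.2975614476360178
0.38711635157254753
rot [-0.     0.001 -0.002] shift [-0.0457 -0.0091  0.0841] j6 0.11
time: 30.02
ee_pos: [0.5612, 0.0245, 0.101]
orientation: [3.142, 0.001, 1.459]
wrist_force: [1.4, 0.7, -0.2]
gripper_width: 0.898
grip_force: 0.0
rot [ 0.     0.001 -0.001] shift [-0.0035 -0.0004  0.049 ] j6 0.04
```

```bash
echo '0 0 0 -0.14 -0.016 0.8 0.9;0 0 0 -0.14 -0.016 1.6 0.9;0 0 0 -0.14 -0.016 1.96 0.9;0 0 0 -0.14 -0.016 1.96 0.9;0 0 0 -0.14 -0.016 1.96 0.9' > mv.in && python3 jog.py mv.in
python3 - <<'E'
from lib import *
shot("wrist","w19");P=cloud("w19")
a=np.load("pics/w19.npz");Ti=np.linalg.inv(a["W"]@np.linalg.inv(r.calibration("wrist")["mount"]));Q=P@Ti[:3,:3].T+Ti[:3,3]
for s in(-1,1):
    m=(s*Q[...,1]>.030)&(s*Q[...,1]<.047)&(abs(Q[...,0]-.011)<.003)&(Q[...,2]<.02)&(Q[...,2]>-.06);k=Q[m];i=k[:,2].argsort()[-3:];print(s,k[i].round(4).tolist(),P[m][i,2].round(4))
go(.5605,.021,.052,-.1105-np.pi/2)
E
```

```text
time: 30.43
ee_pos: [0.5604, 0.0205, 0.0523]
orientation: [3.141, 0.001, 1.459]
wrist_force: [0.6, 0.1, -0.1]
gripper_width: 0.901
grip_force: 0.0
-1 [[0.012, -0.0453, 0.0092], [0.012, -0.0459, 0.0092], [0.0085, -0.047, 0.0098]] [0.0431 0.043  0.0424]
1 [[0.0127, 0.047, 0.0089], [0.0127, 0.0464, 0.0091], [0.0132, 0.0465, 0.0094]] [0.0434 0.0432 0.043 ]
rot [ 0.002  0.001 -0.002] shift [ 0.0006 -0.0001  0.0006] j6 0.03
```

Scaled: 0.0004 m is 0.016.

```bash
echo '0 0 0 0.016 0 0 0;0 0 0 0.016 0 0 0;0 0 0 0.016 0 0 0;0 0 0 0.016 0 0 0;0 0 0 0.016 0 0 0;0 0 0 0.016 0 0 0' > mv.in && python3 jog.py mv.in 30; echo '0 0 2 0 0 0 0;0 0 4 0 0 0 0;0 0 6 0 0 0 0;0 0 8 0 0 0 0;0 0 10 0 0 0 0;0 0 12 0 0 0 0;0 0 14 0 0 0 0;0 0 16 0 0 0 0;0 0 17.4 0 0 0 0;0 0 18.2 0 0 0 0;0 0 18.2 0 0 0 0;0 0 18.2 0 0 0 0' > mv.in && python3 jog.py mv.in
```

```text
time: 30.98
ee_pos: [0.5605, 0.0206, 0.0528]
orientation: [3.139, 0.001, 1.458]
wrist_force: [-1.0, 2.1, 8.7]
gripper_width: 0.726
grip_force: 30.6
time: 31.98
ee_pos: [0.5601, 0.0209, 0.0528]
orientation: [3.141, -0.001, 0.548]
wrist_force: [-3.8, 3.2, 10.8]
gripper_width: 0.724
grip_force: 30.7
```

```bash
echo '0 0 0 0 0 0 0.9;0 0 0 0 0 0 0.9;0 0 0 0 0 0 0.9;0 0 0 0 0 -1.6 0.9;0 0 0 0 0 -3.2 0.9;0 0 0 -1.6 0 -4 0.9;0 0 0 -2.84 0 -4 0.9;0 0 0 -2.84 0 -4 0.9;0 0 0 -2.84 0 -4 0.9;0 0 0 -2.84 0 -4 0.9' > mv.in && python3 jog.py mv.in
python3 - <<'E'
from lib import *
shot("wrist","w20");dial("w20",(.5605,.021))
u,v=proj("w20",[.5605,.021,.084]);print(u,v);fit("w20",u,v,.035,.081,.088)
u,v=int(u),int(v);crop("w20",u-60,u+60,v-50,v+50,6)
E
```

```text
time: 32.82
ee_pos: [0.4998, -0.0166, 0.1514]
orientation: [3.14, -0.0, 0.548]
wrist_force: [0.4, -0.5, 0.9]
gripper_width: 0.897
grip_force: 0.0
ring 48 255 [(0.369, 6)]
rim 44 244 [(0.369, 6)]
scale 50 253 [(-0.01, 2), (0.39, 4), (2.41, 2)]
317.26235912190435 122.25911935214498
w20 c 0.5615 0.0204 sides 52 51 yaw -1.056 z [0.0824 0.0836 0.0848] 3949
```

View pics/w20_c.png

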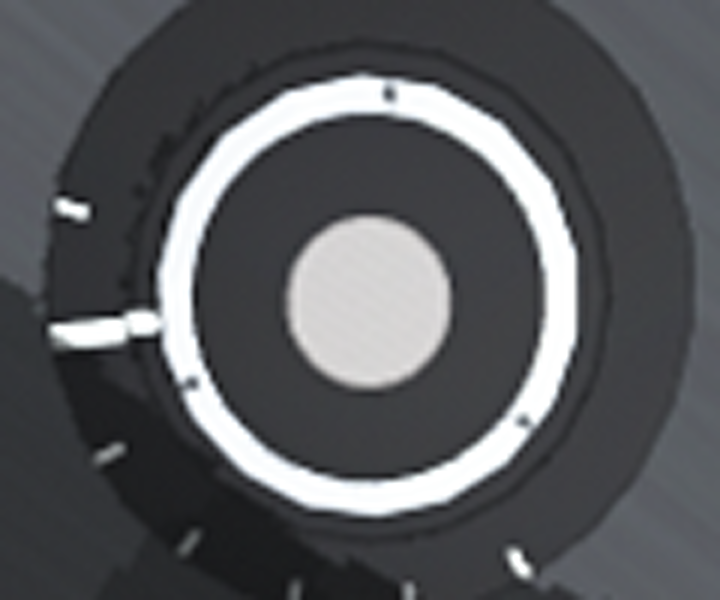

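The pointer at crop (145,322) now meets the long line at (90,332). I'll refine numerically before deciding on a correction.

Run:
```python
from lib import *
g=cv2.cvtColor(cv2.imread("pics/w20.png"),cv2.COLOR_BGR2GRAY)
qs=np.arange(0.1,.7,.004)
for C in((.5605,.021),(.5615,.0204),(.5610,.0207)):
  for z,rs in((.072,(.0285,.0295,.0305)),(.054,(.0365,.038,.040,.042,.044))):
    o=[]
    for a in rs:
      b=np.array([float(cv2.getRectSubPix(g,(1,1),tuple(map(float,proj("w20",[C[0]+a*np.cos(w),C[1]+a*np.sin(w),z]))))[0,0]) for w in np.pi+qs-1.2-.1105])
      b=np.clip(b-b.min()-.3*np.ptp(b),0,None);o.append(round(float((qs*b).sum()/b.sum()),3))
    print(C,z,o)
```

```text
(0.5605, 0.021) 0.072 [0.37, 0.368, 0.367]
(0.5605, 0.021) 0.054 [0.392, 0.394, 0.394, 0.389, 0.379]
(0.5615, 0.0204) 0.072 [0.386, 0.385, 0.383]
(0.5615, 0.0204) 0.054 [0.405, 0.404, 0.405, 0.403, 0.394]
(0.561, 0.0207) 0.072 [0.38, 0.377, 0.375]
(0.561, 0.0207) 0.054 [0.399, 0.399, 0.4, 0.397, 0.386]
```

The pointer is within about 0.02 rad of the line's centre, well inside the broad line, so the ring is done. Now the dish.

Run:
```python
from lib import *
w=pt("w1",236,80,.02);d=np.array([.443,.281]);print(w,np.hypot(*(w[:2]-d)),np.arctan2(*(w[:2]-d)[::-1]))
for y in(.548,.2,0.9):go(.44,.281,.15,y)
```

```text
[0.37914501 0.21821802 0.02      ] 0.08954907089335397 -2.3646673994614336
rot [0.001 0.    0.   ] shift [ 0.1038 -0.2851  0.0008] j6 0.86
rot [0.001 0.    0.348] shift [ 0.1038 -0.2851  0.0008] j6 0.86
rot [ 0.001  0.    -0.352] shift [ 0.1038 -0.2851  0.0008] j6 0.86
```

Scaled: 0.026 m is 1.04, -0.285 m is -11.4.

```bash
echo '0 0 0 0.52 -1.44 0 0.9;0 0 0 1.04 -2.88 0 0.9;0 0 0 4 -11.4 0 0.9;0 0 0 4 -11.4 0 0.9;0 0 0 4 -11.4 0 0.9;0 0 0 4 -11.4 0 0.9;0 0 0 4 -11.4 0 0.9;0 0 0 4 -11.4 0 0.9;0 0 0 4 -11.4 1.2 0.9;0 0 0 4 -11.4 1.2 0.9;0 0 0 4 -11.4 1.2 0.9' > mv.in && python3 jog.py mv.in
python3 - <<'E'
from lib import *
shot("wrist","w21");u,v=proj("w21",[.443,.281,.015]);print(u,v);fit("w21",u,v,.045,.008,.022)
go(.443,.281,-.006,.548)
E
```

```text
time: 33.78
ee_pos: [0.4355, 0.2791, 0.1198]
orientation: [3.141, 0.004, 0.549]
wrist_force: [0.2, 0.5, 0.4]
gripper_width: 0.903
grip_force: 0.0
320.6819175036082 192.7840660324015
w21 c 0.4444 0.2805 sides 59 58 yaw 0.5831 z [0.0132 0.0144 0.0155] 3059
rot [0.    0.002 0.   ] shift [0.0072 0.0017 0.1267] j6 1.46
```

Scaled: 0.0078 m is 0.312, 0.0031 m is 0.124.

```bash
echo '0 0 0 0.312 0.124 1.2 0.9;0 0 0 0.312 0.124 2.4 0.9;0 0 0 0.312 0.124 3.6 0.9;0 0 0 0.312 0.124 4.6 0.9;0 0 0 0.312 0.124 4.88 0.9;0 0 0 0.312 0.124 4.88 0.9' > mv.in && python3 jog.py mv.in
python3 - <<'E'
from lib import *
go(.4438,.2805,-.004,.548)
E
```

```text
time: 34.33
ee_pos: [0.4444, 0.2796, -0.0017]
orientation: [3.141, 0.003, 0.547]
wrist_force: [-0.1, -0.7, 0.1]
gripper_width: 0.902
grip_force: 0.0
rot [ 0.     0.003 -0.001] shift [-0.     -0.0011  0.0023] j6 1.46
```

```bash
echo '0 0 0 0 -0.04 0.04 0;0 0 0 0 -0.04 0.04 0;0 0 0 0 -0.04 0.04 0;0 0 0 0 -0.04 0.04 0;0 0 0 0 -0.04 0.04 0;0 0 0 0 -0.04 0.04 0;0 0 0 0 -0.04 0.04 0' > mv.in && python3 jog.py mv.in 30; echo '0 0 0 0 0 -0.4 0;0 0 0 0 0 -1.2 0;0 0 0 0 0 -2.8 0;0 0 0 0 0 -4.4 0;0 0 0 0 0 -6 0;0 0 0 0 0 -6 0;0 0 0 0 0 -6 0' > mv.in && python3 jog.py mv.in
python3 - <<'E'
from lib import *
shot("wrist","w22");a=np.load("pics/w22.npz");P=cloud("w22");Ti=np.linalg.inv(a["W"]@np.linalg.inv(r.calibration("wrist")["mount"]));Q=P@Ti[:3,:3].T+Ti[:3,3]
k=Q[(Q[...,0]>.012)&(Q[...,0]<.05)&(abs(Q[...,1])<.033)&(abs(Q[...,2])<.03)];print(len(k),k.min(0),k.max(0),np.percentile(k[:,2],[5,50,95]))
for lo,hi in((.013,.018),(.018,.023),(.023,.028)):
  m=k[(k[:,0]>lo)&(k[:,0]<hi)];print(np.percentile(m[:,1],[0,100]),np.median(m[:,2]))
go(.561,.0207,.15,.548)
E
```

```text
time: 34.92
ee_pos: [0.4446, 0.2813, -0.0003]
orientation: [3.141, -0.002, 0.548]
wrist_force: [-1.3, -2.1, 8.9]
gripper_width: 0.682
grip_force: 32.8
time: 35.5
ee_pos: [0.4444, 0.2816, 0.1513]
orientation: [3.14, -0.005, 0.548]
wrist_force: [-0.1, 0.5, -1.2]
gripper_width: 0.682
grip_force: 32.6
2751 [ 0.01200318 -0.02540892 -0.01650819] [0.02931833 0.02734809 0.00077651] [-0.01553996 -0.01447192 -0.0077266 ]
[-0.02489502  0.02689835] -0.014625930053864616
[-0.02187683  0.0236024 ] -0.014614911513264259
[-0.01663824  0.01853688] -0.014197293288657348
rot [ 0.001 -0.002  0.   ] shift [-0.0357  0.2834 -0.0004] j6 1.46
```

Scaled: -0.008 m is -0.32, 0.2825 m is 11.3.

```bash
echo '0 0 0 -0.16 1.4 0 0;0 0 0 -0.32 2.8 0 0;0 0 0 -0.48 4.2 0 0;0 0 0 -0.72 5.6 0 0;0 0 0 -0.88 7 0 0;0 0 0 -1.08 8.4 0 0;0 0 0 -1.24 9.8 0 0;0 0 0 -1.4 10.8 0 0;0 0 0 -1.4 11.3 0 0;0 0 0 -1.4 11.3 0.8 0;0 0 0 -1.4 11.3 1.6 0;0 0 0 -1.4 11.3 1.6 0' > mv.in && python3 jog.py mv.in; echo '0 0 0 0 0 0 0;0 0 0 0 0 0 0' > mv.in && python3 jog.py mv.in;python3 - <<'E'
from lib import *
go(.561,.0217,.084,.548)
E
```

```text
time: 36.55
ee_pos: [0.559, 0.0221, 0.1044]
orientation: [-3.138, 0.006, 0.548]
wrist_force: [0.1, -0.3, -0.6]
gripper_width: 0.687
grip_force: 32.6
time: 36.72
ee_pos: [0.5612, 0.0223, 0.1085]
orientation: [3.141, 0.001, 0.549]
wrist_force: [-0.8, 0.4, -0.3]
gripper_width: 0.684
grip_force: 32.6
rot [0.    0.001 0.001] shift [-0.0004  0.0004  0.0245] j6 0.95
```

```bash
echo '0 0 0 0 0 0.32 0;0 0 0 0 0 0.56 0;0 0 0 0 0 0.76 0;0 0 0 0 0 0.84 0;0 0 0 0 0 0.84 0' > mv.in && python3 jog.py mv.in
python3 - <<'E'
from lib import *
shot("wrist","w23");a=np.load("pics/w23.npz");P=cloud("w23");Ti=np.linalg.inv(a["W"]@np.linalg.inv(r.calibration("wrist")["mount"]));Q=P@Ti[:3,:3].T+Ti[:3,3]
k=Q[(Q[...,0]>.012)&(Q[...,0]<.05)&(abs(Q[...,1])<.033)&(abs(Q[...,2]+.008)<.012)];print(k[:,0].max(),np.percentile(k[:,2],[5,50,95]))
for lo,hi in((.013,.018),(.018,.023),(.023,.028)):
  m=k[(k[:,0]>lo)&(k[:,0]<hi)];print(np.percentile(m[:,1],[0,100]),np.median(m[:,2]))
go(.561,.0217,.084,.548)
E
```

```text
time: 37.13
ee_pos: [0.5609, 0.0218, 0.0866]
orientation: [3.142, 0.001, 0.548]
wrist_force: [-0.2, 0.1, -0.0]
gripper_width: 0.679
grip_force: 32.6
0.029249540550598474 [-0.01552237 -0.01445866 -0.00768263]
[-0.02475834  0.02689661] -0.014605439849905574
[-0.02188168  0.02384121] -0.014528905345478411
[-0.01718429  0.0185456 ] -0.014195257440473924
rot [0.    0.001 0.   ] shift [-0.0001  0.      0.0029] j6 0.95
```

Centred. I'll lower in millimetre steps until contact.

Scaled: 0.0018 m is 0.072, 0.001 m is 0.04.

```bash
echo '0 0 0 0 0 0.04 0;0 0 0 0 0 0.072 0;0 0 0 0 0 0.072 0' > mv.in && python3 jog.py mv.in; echo '0 0 0 0 0 0.028 0;0 0 0 0 0 0.028 0' > mv.in && python3 jog.py mv.in
```

```text
time: 37.43
ee_pos: [0.5612, 0.0217, 0.0853]
orientation: [3.141, 0.001, 0.548]
wrist_force: [-0.5, -0.6, 0.3]
gripper_width: 0.681
grip_force: 32.6
time: 37.6
ee_pos: [0.5611, 0.0217, 0.0846]
orientation: [3.141, 0.001, 0.548]
wrist_force: [-1.0, 0.7, 0.0]
gripper_width: 0.681
grip_force: 32.6
```

Units first: shifts go in units of 25 mm and turns go in units of 0.05 rad. So 0.0006 m is 0.024.

```bash
echo '0 0 0 0 0 0.024 0;0 0 0 0 0 0.024 0' > mv.in && python3 jog.py mv.in; echo '0 0 0 0 0 0.02 0;0 0 0 0 0 0.02 0' > mv.in && python3 jog.py mv.in
```

```text
time: 37.77
ee_pos: [0.5611, 0.0218, 0.084]
orientation: [3.141, 0.001, 0.548]
wrist_force: [0.3, 0.6, -0.8]
gripper_width: 0.679
grip_force: 32.6
time: 37.93
ee_pos: [0.5612, 0.0217, 0.0838]
orientation: [3.141, 0.001, 0.548]
wrist_force: [-1.7, -0.1, 3.5]
gripper_width: 0.684
grip_force: 33.0
```

Contact at 3.5 N. I'll release and retreat straight up, then check.

Scaled: -0.12 m is -4.8, -0.1 m is -4.

```bash
echo '0 0 0 0 0 0 0.8;0 0 0 0 0 0 0.9;0 0 0 0 0 0 0.9;0 0 0 0 0 0 0.9;0 0 0 0 0 -1.2 0.9;0 0 0 0 0 -2.8 0.9;0 0 0 0 0 -4 0.9;0 0 0 -2 0 -4.8 0.9;0 0 0 -2.4 0 -4.8 0.9;0 0 0 -2.4 0 -4.8 0.9;0 0 0 -2.4 0 -4.8 0.9' > mv.in && python3 jog.py mv.in
python3 - <<'E'
from lib import *
shot("wrist","w24")
u,v=proj("w24",[.561,.0207,.098]);print(u,v);fit("w24",u,v,.045,.094,.106)
for s in([.4626,.0315],[.5708,.1181],[.5492,-.0767]):
  u,v=proj("w24",[*s,.084]);fit("w24",u,v,.09,.0765,.088)
u,v=proj("w24",[.5974,.2595,.03])
if u<640:fit("w24",u,v,.05,.022,.034);fit("w24",u,v,.05,.006,.016)
E
```

```text
time: 38.85
ee_pos: [0.5097, -0.0098, 0.2043]
orientation: [3.14, -0.0, 0.547]
wrist_force: [0.9, -0.1, 0.2]
gripper_width: 0.901
grip_force: 0.0
318.7047291336962 135.8238318375207
w24 c 0.5609 0.0205 sides 59 58 yaw 1.3539 z [0.0973 0.0984 0.0996] 3577
w24 c 0.4646 0.0291 sides 149 30 yaw 1.4575 z [0.0776 0.0815 0.085 ] 2463
w24 c 0.5706 0.1172 sides 147 30 yaw -0.1181 z [0.0778 0.0816 0.084 ] 3412
w24 c 0.5523 -0.0734 sides 151 25 yaw -0.1021 z [0.0779 0.0819 0.0841] 2601Traceback (most recent call last):
  File "<stdin>", line 7, in <module>
  File "lib.py", line 29, in fit
    n,l,st,_=cv2.connectedComponentsWithStats(m.astype(np.uint8));k=1+st[1:,4].argmax();Q=P[l==k]
                                                                      ~~~~~~~~~~~~~~~^^
ValueError: attempt to get argmax of an empty sequence
```

View pics/w24.png

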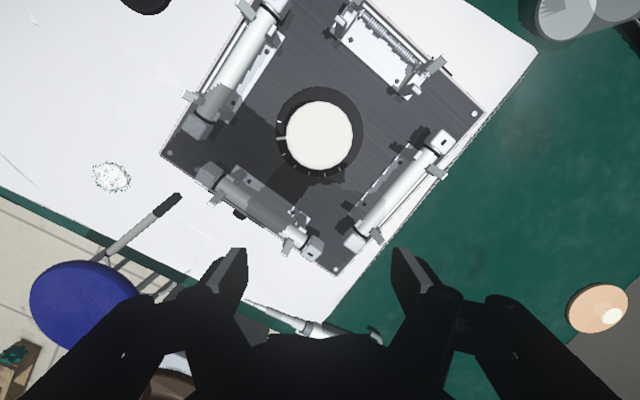

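The dish stands flat and centred on the window at (319,135), three lamps are seated at (235,65), (262,212) and (400,192), and the robot touches nothing. I'll hand in the job.

```bash
python3 -c "
from station import r
print(r.close_job())"
```

```text
the job is handed in; nothing more can be done
None
```

I handed the job in at about 39 s: all three lamps on the bench are seated in clips, the cap stands knob-up on the bench, the iris pointer reads about 0.38 rad against the long line at 0.40 (checked before the dish covered it), and the dish sits flat and centred on the window; no verdict was returned.

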